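Wet a clogged printing screen, then lift it and hold it at its balance point

TASK

Ink has dried into the flower stencil of the hinged printing screen: pick up the trigger spray bottle, point its nozzle down at the middle of the flower from 10 to 25 cm away and hold it steady there for two seconds, then stand the bottle upright on the table again, clear of the press. After that raise the screen by its handle to its balance point, just about upright, where it would fall neither shut nor over backwards, and finish still holding the handle there with the screen still, so that I can wipe both faces. Never let the screen drop or go over backwards, and leave the jars and the other things where they are.

Things in the scene. Friction and masses are not known exactly. Their poses are not given: they have to be found in the camera images.
- press: Table-top screen-printing press, fixed. Plywood bed 325 x 360 mm, top 30 mm above the table, on rubber feet. Origin: on the table under the middle of the lowered screen. Own -x: its front (handle side), roughly towards the robot's left (+y); +x: the hinged rear. The bed spans x -120..205, y -180..180 mm.
- screen_angle (a joint): Angle of the hinged wooden screen, rad: 0 lowered on the bed (as it starts), growing as it rises. Frame 230 x 300 mm, rails 30 wide, 28 high (33 to 61 mm above the table), 0.5 to 0.75 kg with handle. Hardly any hinge friction: let go, it falls shut below its balance point and backwards (stop at 2.1) above it. Balance point, centre of mass over the pin: 1.545 rad.
- screen: The moving screen itself: wooden frame, mesh, clamp jaws and handle. Origin on the middle of the hinge pin; y along the pin, x from the front rail towards the pin, z out of the upper face.
- hinge (a point): Middle of the hinge pin: at x 135, y 0, z 44 mm in the press's axes. The pin runs along the press's y axis. This point does not move; its own axes turn with the screen.
- handle (a point): Steel D-handle on the screen's front rail: round bar 10 mm thick, 100 mm long between its legs, parallel to the pin, centre line 40 mm from the rail. This point: middle of the bar, 290 mm from the pin; lowered, at x -155, y 0, z 47 mm in the press's axes, bare table under it. Own y along the bar, own x towards the pin. The bar turns between fingers that pinch it.
- stencil (a point): Middle of the flower stencil, a pale six-petalled flower 84 mm across with blue dried ink, on the upper face of the grey-green mesh: at x -12, y 28, z 36 mm in the press's axes with the screen lowered. Moves with the screen.
- spray: Trigger spray bottle 165 mm high, 0.14 to 0.26 kg, on the table at the robot's left among ink jars. White bottle 58 mm across to 88 mm up, neck at 116; grey sprayer head 24 mm wide (own y), x -28..36, z 133..165 mm, flat sides to grip from above. Centre of mass 63 mm up. Origin: centre of underside; own z up, +x the way the nozzle points.
- nozzle (a point): Mouth of the spray nozzle, at x 50, y 0, z 153 mm in the bottle's axes; it sprays along the bottle's +x.
- ink_jar: Bystander: blue ink jar with black lid, 64 mm across, 75 mm high. Origin: centre of underside.
- ink_jar_b: Bystander: yellow ink jar with black lid, same size. Origin: centre of underside.
- squeegee: Bystander: wooden squeegee 230 mm long, 81 mm wide, 30 mm thick, lying flat. Origin: middle of the back of its wooden grip.
- tape_roll: Bystander: roll of paper tape, 90 mm across, 24 mm high, lying flat. Origin: centre of underside.
- jar_lid: Bystander: loose black jar lid, 66 mm across, 12 mm high. Origin: centre of underside.
- ink_spatula: Bystander: ink spatula 210 mm long lying on the table. Origin: about its middle, underneath.
- brush: Bystander: paint brush 190 mm long lying on the table. Origin: about its middle, underneath.
Things that resemble listed ones, but are neither listed nor needed, are in the scene too. Leave any blue, orange or pink look-alike of the spray alone.

How it is judged:
On the way, in this order (a step that is already met when the one before it is completed fails the run):
1. with the screen down, the spray bottle is held in the fingers, nozzle 8 to 27 cm from the middle of the flower and its spray line passing within 3 cm of that on either axis, steady for 1.5 s (x of stencil in the frame of nozzle between 0.08 and 0.27 m and y of stencil in the frame of nozzle between -0.03 and 0.03 m and z of stencil in the frame of nozzle between -0.03 and 0.03 m and linear speed of spray below 0.03 m/s and angular speed of spray below 0.25 rad/s and contact force between the fingers and spray above 0.5 N and value of joint screen_angle below 0.05 rad), for 1.5 s.
2. the bottle stands upright on the table, let go, the screen still down (height (world z) of spray below 0.005 m and angle between spray's own z axis and vertical below 0.08 rad and linear speed of spray below 0.02 m/s and contact force between the fingers and spray below 0.05 N and value of joint screen_angle below 0.05 rad), for 0.2 s.
At the end, for the whole second after the job is handed in: The screen is still (under 0.05 rad/s) within about 0.08 rad of its balance point (joint 1.465 to 1.625), the fingers bearing on it with over 0.3 N and within 55 mm of the middle of its handle, and the spray bottle stands upright and at rest on the table, untouched (value of joint screen_angle between 1.465 and 1.625 rad and velocity of joint screen_angle between -0.05 and 0.05 rad/s and contact force between the fingers and screen above 0.3 N and distance between the grasp point and handle below 0.055 m and contact force between each of screen, the fingers and spray below 0.05 N and height (world z) of spray below 0.005 m and angle between spray's own z axis and vertical below 0.08 rad and linear speed of spray below 0.02 m/s); the arm keeps its last pose, push and grip.
It fails at once if the screen goes over backwards (past 1.85 rad) (value of joint screen_angle above 1.85 rad).
It fails at once if the screen is dropped (falls faster than 2 rad/s) (velocity of joint screen_angle below -2 rad/s).
It fails at once if a bystander is shifted by more than 4 cm or a jar tipped (distance of any of ink_jar, ink_jar_b, squeegee, tape_roll, jar_lid, ink_spatula, brush from where it was at the start of the episode above 0.04 m or angle between any of ink_jar, ink_jar_b's own z axis and vertical above 0.5 rad).
It also fails if it takes over 64 s, if anything falls off the work surface, if the arm or the gripper's body presses on something with over 40 N, if the wrist force passes 120 N, or if a joint passes its speed limit or range.

ROBOT

A 6-joint arm with a two-finger parallel gripper is mounted at the origin on the work surface. World frame = base frame: x ahead of the robot, y to its left, z up, the work surface at z = 0. Lengths are in m, angles in rad, forces in N, time in s.
With the tool pointing down it reaches from about 0.35 to 0.85 m from the base axis. Payload 8.1 kg.
Tool frame: the origin (TCP) lies midway between the tips of the shut fingers; the grasp point (between the pads) lies 19 mm behind it; z points along the fingers, y is the line along which they close (so a half turn about z gives the same grasp; the last joint's range is limited). The gripper opens to 93 mm and grips with 3 to 60 N. Pads are 15 mm wide; open, the fingers measure 128 mm over their backs; the gripper's body (75 mm by 188 mm) begins 65 mm behind the grasp point.
Start: joints at [1.188, 0.13, 1.488, -0, 1.523, -0.085], TCP at [0.176, 0.574, 0.219] pointing down, gripper open.
Joint ranges: [-2.96, 2.96], [-0.89, 2.26], [0.02, 2.5], [-1.34, 4.48], [0, 2.73], [-2.66, 2.66]. Speed limits (rad/s): [2.39, 2.39, 2.79, 3.14, 3.14, 3.14].

INTERFACE

Orientations are given as a rotation vector (axis times angle).
In Python, from plant import read_state, read_camera, camera_model, close_job gives the robot as it stands. The module is installed in compiled form; this text tells all that it offers.
- The arm moves only by the tool carry_out, never from a script. Its argument "moves" is a list of rows, each an object of numbers: "jaw": the finger opening in m, from 0 to 0.093; "dx", "dy", "dz": the shift along the tool's x, y, z in m; "yaw": the turn about the tool's z in rad. In form: [{"jaw": .., "dx": .., "dy": .., "dz": .., "yaw": ..}, ...]. A call has 1 to 8 rows; each row shifts and turns the commanded pose from where the row before left it, along the tool's axes as they then stand; what a row does not reach is not made up. A row lasts 1/8 s, in which the tool goes at most 62.5 mm and 10.7 degrees, less where a joint would pass 70% of its speed; a pose out of reach is approached as far as the arm can. A call is refused whole if a number of a shift passes 0.0625 or a number of a turn 0.188, either way. A call with a gripper value outside its range is refused whole. The fingers move at their own pace and stop on an object; "grip_force" is the grip in N (left out, the last holds). Time passes only in rows, so rows that do not move let the fingers close. It gives the time, the measured TCP pose, the force, the opening and the grip force at its end, in the units of the state.
- read_state(): the state, without advancing time (a new reading comes with each control period).
- read_camera(name): name is "scene" or "top" or "wrist"; returns the picture (420x560x3 uint8, red, green, blue); there is no depth.
- camera_model(name): a dict with "camera_matrix" (3x3 intrinsics, pixels), "k1" (the pictures are not rectified: a ray, as slopes to the right and down, at radius r is drawn at 1 + k1 r^2 times it, then the intrinsics apply), "view" (4x4, takes a point from world to camera coordinates). Camera axes: x right, y up, looking along -z (the intrinsics and any distortion apply to the point x, -y, -z); pixel columns grow to the right and rows downward; lengths in m; the calibration is good to about 2 mm. A picture is of the moment at which its call begins: read the wrist's pose just before it. camera_model takes no time and is no camera call; for the wrist camera it gives the pose at the moment of the call.
- close_job(): hands the job in; it is judged then, once.
The state is a dict: "t": time; "q": joint angles; "dq": joint speeds; "joint_torque": joint torques, N m; "tool_pos": TCP position; "orientation": TCP orientation; "force": force on the tool from outside, world axes, zero at the start; "wrist_torque": the same for the moment, N m; "opening": finger opening in m; "gripper_force": force on a finger pad.
Only numpy, scipy, OpenCV 4.12 (cv2) and the standard library are available. Lean on these libraries where they do the work, as an engineer would, in place of code of your own. Each camera call takes 0.05 s, during which the arm holds its last target. There are 200 camera calls.

## Working session

There is one attempt and no reset: what is moved stays moved. The work goes in short steps, Python scripts to look and compute and a tool call to move; the robot and the scene stay as the last step left them, time stands still between calls to the robot, and variables do not carry over. Pictures are saved under pics/ and viewed, at most 10 in all, crops included, and the job is handed in when it is done.

Besides the shell and the picture viewer there is one more tool, called after ">>>" in YAML: its name, and indented under it one key for each argument. carry_out: Moves the arm, as the interface text tells. Its arguments: {"type":"object","properties":{"moves":{"type":"array","items":{"type":"object","properties":{"jaw":{"type":"number"},"dx":{"type":"number"},"dy":{"type":"number"},"dz":{"type":"number"},"yaw":{"type":"number"}}}},"grip_force":{"type":"number"}},"required":["moves"]}

```bash
mkdir -p pics; cat > h.py <<'E'
import numpy as np, cv2
from plant import *
from scipy.spatial.transform import Rotation as R
def ray(name,uv,m=None):
    m=m or camera_model(name);K=np.array(m["camera_matrix"]);V=np.array(m["view"])
    d=(np.array([uv[0],uv[1],1.0])@np.linalg.inv(K).T)[:2]
    s=d.copy()
    for _ in range(20): s=d/(1+m["k1"]*(s@s))
    dc=np.array([s[0],-s[1],-1.0]);Rw=V[:3,:3].T
    return -Rw@V[:3,3],Rw@dc
def plane(name,uv,z,m=None):
    o,d=ray(name,uv,m);return o+d*(z-o[2])/d[2]
def proj(name,p,m=None):
    m=m or camera_model(name);K=np.array(m["camera_matrix"]);V=np.array(m["view"])
    c=V[:3,:3]@np.array(p)+V[:3,3];s=np.array([c[0],-c[1]])/-c[2];s=s*(1+m["k1"]*(s@s))
    return (K@np.array([*s,1]))[:2]
def save(name,f):
    im=read_camera(name);cv2.imwrite("pics/"+f,im[:,:,::-1]);return im
E
python3 - <<'E'
from h import *
save("scene","s0.png");save("top","t0.png")
s=read_state();print(s)
for n in("scene","top"):
    m=camera_model(n);print(n,ray(n,(280,210))[0],m["k1"])
E
```

```text
{'t': 0.1, 'q': array([ 1.18759185e+00,  1.31085395e-01,  1.48913516e+00, -8.55437211e-06,
        1.52296481e+00, -8.53725085e-02]), 'dq': array([-0.00106153, -0.00128115, -0.0032333 , -0.00044793,  0.00050714,
        0.0014291 ]), 'joint_torque': array([ 2.61050511e-03, -5.61344326e+01, -4.93096340e+01,  7.71627040e-02,
        2.91525229e-02, -8.46545618e-05]), 'tool_pos': array([0.17585293, 0.5731439 , 0.21771181]), 'orientation': array([-4.66051754e-01, -3.10646477e+00,  2.43630581e-03]), 'force': array([-0.26518896,  0.59394885,  0.18368555]), 'wrist_torque': array([-0.0637805 ,  0.02543472,  0.02319101]), 'gripper_force': 0.0, 'opening': 0.09291685105968835}
scene [1.53898118 0.13615429 1.18050556] -0.10888150018760051
top [0.27716457 0.04233017 1.46404134] -0.03301266745026902
```

View pics/s0.png

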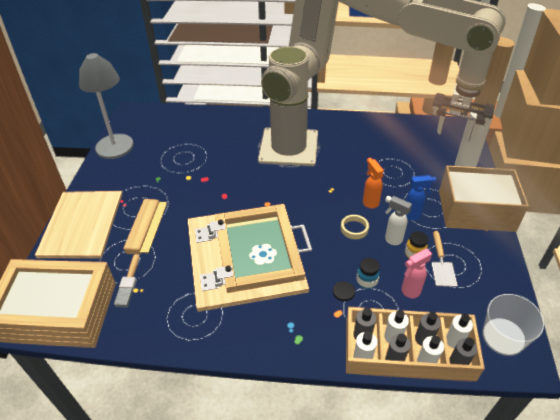

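View pics/t0.png

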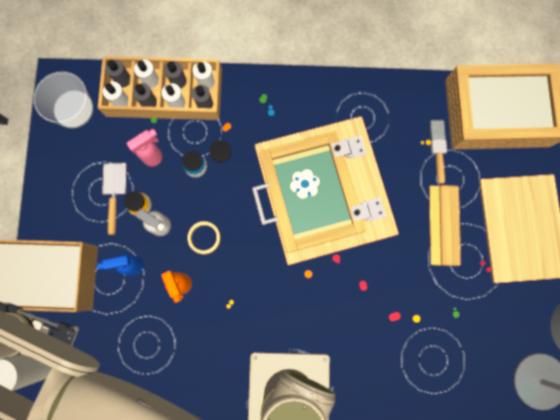

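The scene view shows the white spray with its grey head at about (397,220), among the jars. The top view has it at about (152,220), the press with the flower at (305,183) and the handle at (263,203).

```bash
python3 - <<'E'
from h import *
a=cv2.imread("pics/s0.png")[170:310,320:480];b=cv2.imread("pics/t0.png")[120:280,70:230]
a=cv2.resize(a,None,fx=2.5,fy=2.5,interpolation=2);b=cv2.resize(b,None,fx=2.5,fy=2.5,interpolation=2)
a=cv2.copyMakeBorder(a,0,50,0,0,0);cv2.imwrite("pics/c1.png",np.hstack([a,b]))
im=cv2.imread("pics/t0.png");hsv=cv2.cvtColor(im,cv2.COLOR_BGR2HSV)
# mesh mask
m=cv2.inRange(hsv,(60,60,60),(95,255,200));m[:, :250]=0;m[:,400:]=0;m[300:]=0
c=max(cv2.findContours(cv2.morphologyEx(m,3,np.ones((5,5))),0,2)[0],key=cv2.contourArea);print("mesh",cv2.minAreaRect(c))
w=cv2.inRange(hsv,(0,0,190),(180,70,255));x=np.zeros_like(w);cv2.fillPoly(x,[cv2.convexHull(c)],255);w&=x
cv2.imwrite
n,l,st,ce=cv2.connectedComponentsWithStats(w);
k=cv2.convexHull(np.argwhere(w)[:,::-1].astype(np.int32));print("flower",cv2.minEnclosingCircle(k),[ (s[4],e) for s,e in zip(st,ce) if s[4]>8])
# bed
h=cv2.inRange(hsv,(10,50,110),(28,255,255));h[:, :245]=0;h[:,405:]=0;h[:110]=0;h[275:]=0
c=max(cv2.findContours(h,0,2)[0],key=cv2.contourArea);r=cv2.minAreaRect(c);bp=cv2.boxPoints(r);print("bed",r)
for p in bp:print(p,plane("top",p,.03))
E
```

```text
mesh ((311.82318115234375, 191.69554138183594), (70.32428741455078, 56.3192024230957), 73.88658142089844)
flower ((312.4960021972656, 193.4137420654297), 42.36765670776367) [(np.int32(233342), array([279.26419162, 209.54606115])), (np.int32(698), array([304.27363897, 183.64756447])), (np.int32(1156), array([312.08131488, 215.90397924]))]
bed ((325.94354248046875, 188.9227294921875), (126.38030242919922, 115.87474060058594), 74.40719604492188)
[253.15305 143.63171] [0.7008958  0.11990325 0.03      ]
[364.76315 112.48471] [ 0.80727349 -0.20495717  0.03      ]
[398.73404 234.21375] [ 0.44951299 -0.30266543  0.03      ]
[287.12393 265.36075] [0.3520475  0.01111892 0.03      ]
```

View pics/c1.png

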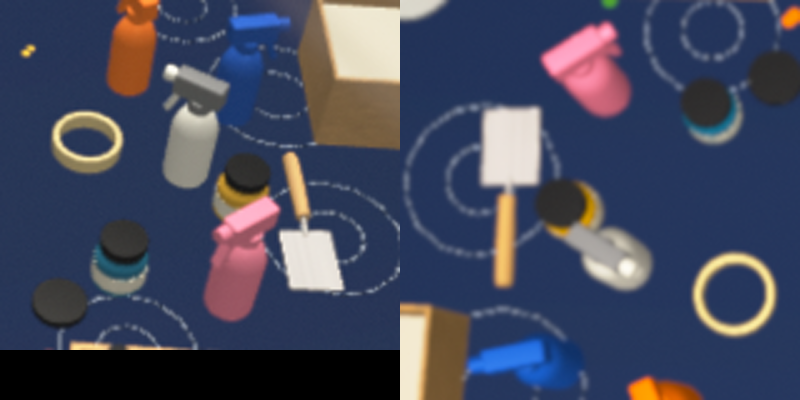

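Zoom: the white nozzle tip is at about (389,199) in scene and (161,227) in top. The back of the head is at about (410,206) in scene and (141,213) in top. The yellow jar sits right behind the bottle.

```bash
cat >> h.py <<'E'
def tri(us,ut):
    (o1,d1),(o2,d2)=ray("scene",us),ray("top",ut)
    d1=d1/np.linalg.norm(d1);d2=d2/np.linalg.norm(d2)
    A=np.c_[d1,-d2];t=np.linalg.lstsq(A,o2-o1,rcond=None)[0];p,q=o1+t[0]*d1,o2+t[1]*d2
    return (p+q)/2,np.linalg.norm(p-q)
def pts():
    "nozzle, stencil etc"
E
python3 - <<'E'
from h import *
np.set_printoptions(precision=4,suppress=True)
print("noz",tri((388.8,198.8),(161.2,226.8)))
n=plane("top",(161.2,226.8),.156);b=plane("top",(140.8,212.8),.16);print(n,b,np.degrees(np.arctan2(*(n-b)[1::-1])),np.linalg.norm(n-b))
print("scene n,b",plane("scene",(388.8,198.8),.153),plane("scene",(410,205.5),.155))
# bottle white body in scene: columns at base
im=cv2.imread("pics/s0.png");hsv=cv2.cvtColor(im,cv2.COLOR_BGR2HSV)
m=cv2.inRange(hsv,(0,0,110),(180,50,255));m[:208]=0;m[246:]=0;m[:,:380]=0;m[:,412:]=0
n_,l,st,ce=cv2.connectedComponentsWithStats(m);i=1+np.argmax(st[1:,4]);print("body scene",st[i],ce[i])
ys,xs=np.where(l==i)
for r in(225,232,238,243): print(r,xs[ys==r].min(),xs[ys==r].max())
print("flower",plane("top",(304.3,183.6),.036),"handle",plane("top",(263,203),.047),plane("top",(312.1,215.9),.061))
# scene flower, lids, tape
for nm,uv,z in(("yel",(137,203),.075),("blue",(193,162),.075),("lid",(220,152),.012),("tape",(204,238),.024)):print(nm,plane("top",uv,z))
E
```

```text
noz (array([0.4342, 0.3442, 0.1544]), np.float64(0.004849493361987545))
[0.434  0.3413 0.156 ] [0.4682 0.3957 0.16  ] -122.16764496713641 0.06430580991759573
scene n,b [0.4321 0.3469 0.153 ] [0.4584 0.4091 0.155 ]
body scene [385 211  23  34 538] [395.7398 228.5056]
225 387 406
232 386 404
238 386 402
243 389 399
flower [ 0.5858 -0.0312  0.036 ] handle [0.5238 0.0844 0.047 ] [ 0.4894 -0.0537  0.061 ]
yel [0.5076 0.4313 0.075 ]
blue [0.6289 0.2835 0.075 ]
lid [0.6776 0.2171 0.012 ]
tape [0.4219 0.2482 0.024 ]
```

>>> carry_out:
  moves:
    - {"dx": -0.041, "dy": -0.0097, "dz": -0.005, "jaw": 0.093}
    - {"dx": -0.041, "dy": -0.0097, "dz": -0.005}
    - {"dx": -0.041, "dy": -0.0097, "dz": -0.005}
    - {"dx": -0.041, "dy": -0.0097, "dz": -0.005}
    - {"dx": -0.041, "dy": -0.0097, "dz": -0.005}
    - {"dx": -0.041, "dy": -0.0097, "dz": -0.005}
    - {"dx": -0.041, "dy": -0.0097, "dz": -0.005}
    - {"dx": -0.041, "dy": -0.0097, "dz": -0.005}

```text
invalid input at $.moves[0]: expected keys jaw, dx, dy, dz, yaw
```

>>> carry_out:
  moves:
    - {"yaw": 0.176}
    - {"yaw": 0.176}
    - {"yaw": 0.176}
    - {"yaw": 0.176}
    - {"yaw": 0.176}
    - {"yaw": 0.176}
    - {"yaw": 0.176}
    - {"yaw": 0.176}

```text
invalid input at $.moves[0]: expected keys jaw, dx, dy, dz, yaw
```

>>> carry_out:
  moves:
    - {"yaw": 0.176}
    - {"yaw": 0.176}
    - {}

```text
invalid input at $.moves[0]: expected keys jaw, dx, dy, dz, yaw
```

```bash
python3 - <<'E'
from h import *
np.set_printoptions(precision=4,suppress=True)
m=camera_model("wrist");im=save("wrist","w1.png");s=read_state()
print(s["t"],s["tool_pos"],s["q"]);Rm=R.from_rotvec(s["orientation"]).as_matrix();print(Rm,ray("wrist",(280,210),m))
np.save("w1.npy",m,allow_pickle=True)
E
```

```text
0.15 [0.1758 0.5732 0.2178] [ 1.1876  0.131   1.489   0.      1.523  -0.0854]
[[-0.956   0.2934 -0.0006]
 [ 0.2934  0.956  -0.0013]
 [ 0.0001 -0.0014 -1.    ]] (array([0.1072, 0.595 , 0.3836]), array([ 0.255 , -0.0898, -0.9629]))
```

View pics/w1.png

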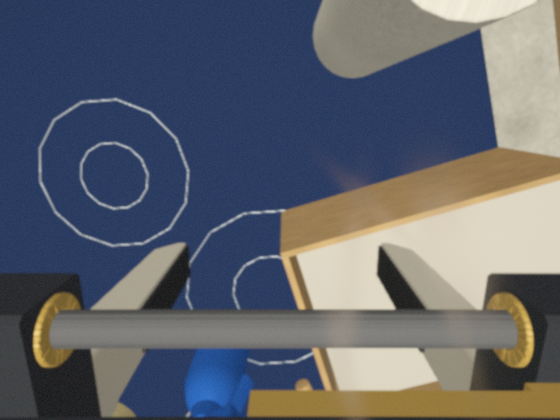

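Every row needs all the keys. The wrist picture shows the fingers and the tan box, and the arm has not moved yet.

>>> carry_out:
  moves:
    - {"dx": -0.041, "dy": -0.0097, "dz": -0.005, "yaw": 0, "jaw": 0.093}
    - {"dx": -0.041, "dy": -0.0097, "dz": -0.005, "yaw": 0, "jaw": 0.093}
    - {"dx": -0.041, "dy": -0.0097, "dz": -0.005, "yaw": 0, "jaw": 0.093}
    - {"dx": -0.041, "dy": -0.0097, "dz": -0.005, "yaw": 0, "jaw": 0.093}
    - {"dx": -0.041, "dy": -0.0097, "dz": -0.005, "yaw": 0, "jaw": 0.093}
    - {"dx": -0.041, "dy": -0.0097, "dz": -0.005, "yaw": 0, "jaw": 0.093}
    - {"dx": -0.041, "dy": -0.0097, "dz": -0.005, "yaw": 0, "jaw": 0.093}
    - {"dx": -0.041, "dy": -0.0097, "dz": -0.005, "yaw": 0, "jaw": 0.093}

```text
t: 1.15
tool_pos: [0.4678, 0.4023, 0.2584]
orientation: [-0.466, -3.106, 0.001]
force: [0.3, 0.3, -1.1]
opening: 0.0928
gripper_force: 0.0
```

>>> carry_out:
  moves:
    - {"dx": 0, "dy": 0, "dz": 0, "yaw": 0.176, "jaw": 0.093}
    - {"dx": 0, "dy": 0, "dz": 0, "yaw": 0.176, "jaw": 0.093}
    - {"dx": 0, "dy": 0, "dz": 0, "yaw": 0.176, "jaw": 0.093}
    - {"dx": 0, "dy": 0, "dz": 0, "yaw": 0.176, "jaw": 0.093}
    - {"dx": 0, "dy": 0, "dz": 0, "yaw": 0.176, "jaw": 0.093}
    - {"dx": 0, "dy": 0, "dz": 0, "yaw": 0.176, "jaw": 0.093}
    - {"dx": 0, "dy": 0, "dz": 0, "yaw": 0.176, "jaw": 0.093}
    - {"dx": 0, "dy": 0, "dz": 0, "yaw": 0.176, "jaw": 0.093}

```text
t: 2.15
tool_pos: [0.4666, 0.403, 0.2581]
orientation: [-2.372, -2.06, 0.001]
force: [0.7, 0.3, -0.2]
opening: 0.093
gripper_force: 0.0
```

>>> carry_out:
  moves:
    - {"dx": 0, "dy": 0, "dz": 0, "yaw": 0.176, "jaw": 0.093}
    - {"dx": 0, "dy": 0, "dz": 0, "yaw": 0.176, "jaw": 0.093}
    - {"dx": 0, "dy": 0, "dz": 0, "yaw": 0, "jaw": 0.093}
    - {"dx": 0, "dy": 0, "dz": 0, "yaw": 0, "jaw": 0.093}

```text
t: 2.65
tool_pos: [0.4667, 0.4031, 0.2584]
orientation: [2.688, 1.626, -0.001]
force: [-0.5, -0.3, -0.1]
opening: 0.0931
gripper_force: 0.0
```

```bash
python3 - <<'E'
from h import *
np.set_printoptions(precision=4,suppress=True)
m=camera_model("wrist");im=save("wrist","w2.png");s=read_state()
print(s["t"],s["tool_pos"],s["q"]);Rm=R.from_rotvec(s["orientation"]).as_matrix();print(Rm,ray("wrist",(280,210),m))
np.save("w2.npy",m,allow_pickle=True)
E
```

```text
2.7 [0.4668 0.4031 0.2585] [ 0.6293  0.1628  1.3805 -0.      1.5985  1.113 ]
[[ 0.465   0.8853 -0.0002]
 [ 0.8853 -0.465  -0.0001]
 [-0.0002 -0.0001 -1.    ]] (array([0.5008, 0.4677, 0.4242]), array([-0.1337, -0.2368, -0.9624]))
```

View pics/w2.png

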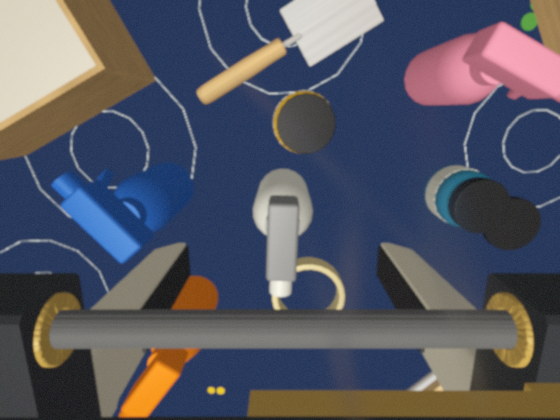

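The wrist view has the grey head at cols 269–298. Its back edge is at (284,198), its front edge about (281,270), and the nozzle mouth at (280,292).

```bash
python3 - <<'E'
from h import *
np.set_printoptions(precision=4,suppress=True)
m=np.load("w2.npy",allow_pickle=True).item();s=read_state();Rm=R.from_rotvec(s["orientation"]).as_matrix()
for n,uv,z in(("back",(284,198),.165),("front",(281,270),.165),("mouth",(280,290),.156)):
    p=plane("wrist",uv,z,m);print(n,p,(p-s["tool_pos"])@Rm)
P=[plane("wrist",(284,198),.165,m),plane("wrist",(281,270),.165,m)]
d=(P[1]-P[0])[:2];print(np.degrees(np.arctan2(d[1],d[0])),np.linalg.norm(d))
E
```

```text
back [0.4717 0.4107 0.165 ] [0.009  0.0009 0.0935]
front [0.4428 0.3605 0.165 ] [-0.0489 -0.0014  0.0935]
mouth [0.4317 0.3413 0.156 ] [-0.071  -0.0023  0.1025]
-119.96634525493252 0.05793703755634894
```

>>> carry_out:
  moves:
    - {"dx": 0, "dy": -0.0005, "dz": 0.03, "yaw": 0.04, "jaw": 0.093}
    - {"dx": 0, "dy": 0, "dz": 0.035, "yaw": 0, "jaw": 0.093}
    - {"dx": 0, "dy": 0, "dz": 0.035, "yaw": 0, "jaw": 0.093}
    - {"dx": 0, "dy": 0, "dz": 0.034, "yaw": 0, "jaw": 0.093}
    - {"dx": 0, "dy": 0, "dz": 0, "yaw": 0, "jaw": 0.06}
    - {"dx": 0, "dy": 0, "dz": 0, "yaw": 0, "jaw": 0.03}
    - {"dx": 0, "dy": 0, "dz": 0, "yaw": 0, "jaw": 0.01}
    - {"dx": 0, "dy": 0, "dz": 0, "yaw": 0, "jaw": 0.01}
  grip_force: 20

```text
t: 3.7
tool_pos: [0.4672, 0.404, 0.1263]
orientation: [-2.723, -1.566, -0.004]
force: [0.1, -0.4, -0.9]
opening: 0.0573
gripper_force: 0.0
```

>>> carry_out:
  moves:
    - {"dx": 0, "dy": 0, "dz": 0, "yaw": 0, "jaw": 0.01}
    - {"dx": 0, "dy": 0, "dz": 0, "yaw": 0, "jaw": 0.01}

```text
t: 3.95
tool_pos: [0.4665, 0.4035, 0.1249]
orientation: [-2.723, -1.566, -0.0]
force: [0.5, -0.2, 0.1]
opening: 0.0379
gripper_force: 0.0
```

>>> carry_out:
  moves:
    - {"dx": 0, "dy": 0, "dz": 0, "yaw": 0, "jaw": 0.01}
    - {"dx": 0, "dy": 0, "dz": 0, "yaw": 0, "jaw": 0.01}
    - {"dx": 0, "dy": 0, "dz": 0, "yaw": 0, "jaw": 0.01}
    - {"dx": 0, "dy": 0, "dz": -0.01, "yaw": 0, "jaw": 0.01}
    - {"dx": 0, "dy": 0, "dz": -0.02, "yaw": 0, "jaw": 0.01}
    - {"dx": 0, "dy": 0, "dz": -0.03, "yaw": 0, "jaw": 0.01}

```text
t: 4.7
tool_pos: [0.466, 0.4031, 0.1856]
orientation: [2.723, 1.566, -0.002]
force: [0.3, 0.1, -2.0]
opening: 0.0237
gripper_force: 20.0
```

>>> carry_out:
  moves:
    - {"dx": -0.0264, "dy": 0.0099, "dz": 0, "yaw": 0, "jaw": 0.01}
    - {"dx": -0.0264, "dy": 0.0099, "dz": 0, "yaw": 0, "jaw": 0.01}
    - {"dx": -0.0264, "dy": 0.0099, "dz": 0, "yaw": 0, "jaw": 0.01}
    - {"dx": -0.0264, "dy": 0.0099, "dz": 0, "yaw": 0, "jaw": 0.01}
    - {"dx": -0.0264, "dy": 0.0099, "dz": 0, "yaw": 0, "jaw": 0.01}
    - {"dx": -0.0264, "dy": 0.0099, "dz": 0, "yaw": 0, "jaw": 0.01}
    - {"dx": -0.0264, "dy": 0.0099, "dz": 0, "yaw": 0, "jaw": 0.01}
    - {"dx": -0.0264, "dy": 0.0099, "dz": 0, "yaw": 0, "jaw": 0.01}

```text
t: 5.7
tool_pos: [0.4289, 0.1803, 0.1864]
orientation: [2.723, 1.566, 0.003]
force: [-0.8, -0.1, -2.4]
opening: 0.0238
gripper_force: 20.0
```

```bash
python3 - <<'E'
from h import *
s=read_state();print(s["t"],s["tool_pos"],s["force"],s["wrist_torque"],s["opening"],s["gripper_force"])
a=save("scene","s1.png")[130:290,290:450];b=save("top","t1.png")[150:310,130:290]
f=lambda c:cv2.resize(c[:,:,::-1],None,fx=2.5,fy=2.5,interpolation=2)
cv2.imwrite("pics/c2.png",np.hstack([f(a),f(b)]))
E
```

```text
5.7 [0.42890244 0.18030981 0.18643262] [-0.75853378 -0.06510658 -2.39983647] [ 0.02429566  0.07950223 -0.02417652] 0.02375672432453106 19.99917894601822
```

View pics/c2.png

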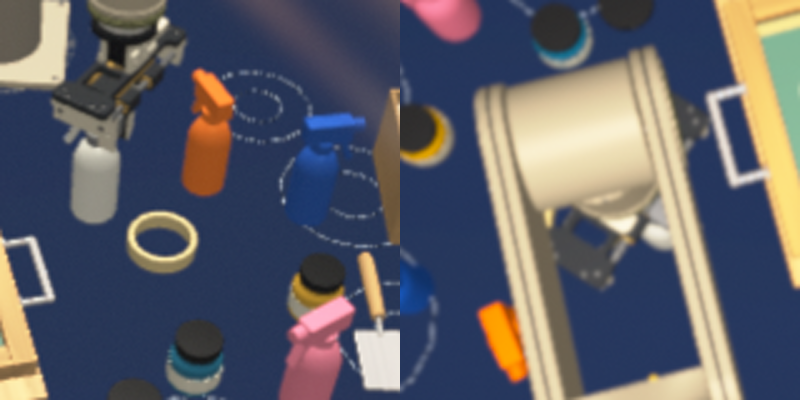

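The bottle is held upright above free table, with opening 24 mm. Next I lower it, loosen the grip and tip it about its front rim.

>>> carry_out:
  moves:
    - {"dx": 0, "dy": 0, "dz": 0.025, "yaw": 0, "jaw": 0.01}
    - {"dx": 0, "dy": 0, "dz": 0.022, "yaw": 0, "jaw": 0.01}
    - {"dx": 0, "dy": 0, "dz": 0.01, "yaw": 0, "jaw": 0.01}
    - {"dx": 0, "dy": 0, "dz": 0.004, "yaw": 0, "jaw": 0.01}
    - {"dx": 0, "dy": 0, "dz": 0.001, "yaw": 0, "jaw": 0.01}
    - {"dx": 0, "dy": 0, "dz": 0, "yaw": 0, "jaw": 0.01}

```text
t: 6.55
tool_pos: [0.4295, 0.1817, 0.1244]
orientation: [2.723, 1.566, 0.004]
force: [-1.4, 1.4, 6.1]
opening: 0.0239
gripper_force: 20.0
```

>>> carry_out:
  moves:
    - {"dx": 0, "dy": 0, "dz": 0.001, "yaw": 0, "jaw": 0.01}
    - {"dx": 0, "dy": 0, "dz": 0, "yaw": 0, "jaw": 0.01}
    - {"dx": -0.0128, "dy": 0, "dz": -0.004, "yaw": 0, "jaw": 0.01}
    - {"dx": -0.0128, "dy": 0, "dz": -0.0022, "yaw": 0, "jaw": 0.01}
    - {"dx": -0.0132, "dy": 0, "dz": -0.0014, "yaw": 0, "jaw": 0.01}
    - {"dx": -0.0132, "dy": 0, "dz": -0.0002, "yaw": 0, "jaw": 0.01}
    - {"dx": -0.0132, "dy": 0, "dz": 0.0009, "yaw": 0, "jaw": 0.01}
    - {"dx": -0.013, "dy": 0, "dz": 0.0021, "yaw": 0, "jaw": 0.01}
  grip_force: 5

```text
t: 7.55
tool_pos: [0.3885, 0.1126, 0.1259]
orientation: [-2.723, -1.566, 0.001]
force: [-0.1, 0.5, -0.0]
opening: 0.0238
gripper_force: 5.4
```

```bash
python3 - <<'E'
from h import *
s=read_state();print(s["t"],s["tool_pos"],s["force"],s["wrist_torque"],s["opening"],s["gripper_force"])
a=save("scene","s2.png")[130:290,270:430];b=save("top","t2.png")[150:310,150:310]
f=lambda c:cv2.resize(c[:,:,::-1],None,fx=2.5,fy=2.5,interpolation=2)
cv2.imwrite("pics/c3.png",np.hstack([f(a),f(b)]))
E
```

```text
7.55 [0.38849522 0.11255562 0.12590129] [-0.08093613  0.50182908 -0.00225559] [ 0.15486786 -0.02592318  0.01462997] 0.023769735525548112 5.3715029382146895
```

View pics/c3.png

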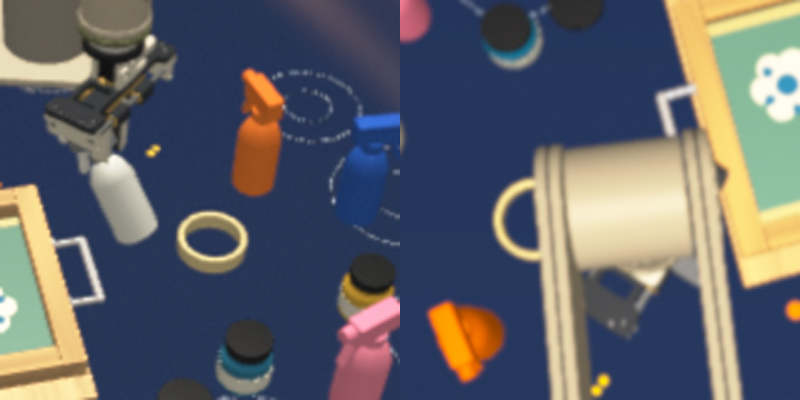

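The bottle is tilting about its base as planned, roughly 30°. I continue to about 60°, then clamp hard.

>>> carry_out:
  moves:
    - {"dx": -0.0128, "dy": 0, "dz": 0.0032, "yaw": 0, "jaw": 0.01}
    - {"dx": -0.0125, "dy": 0, "dz": 0.0043, "yaw": 0, "jaw": 0.01}
    - {"dx": -0.0121, "dy": 0, "dz": 0.0054, "yaw": 0, "jaw": 0.01}
    - {"dx": -0.0115, "dy": 0, "dz": 0.0064, "yaw": 0, "jaw": 0.01}
    - {"dx": -0.0109, "dy": 0, "dz": 0.0074, "yaw": 0, "jaw": 0.01}
    - {"dx": -0.0103, "dy": 0, "dz": 0.0083, "yaw": 0, "jaw": 0.01}
    - {"dx": 0, "dy": 0, "dz": 0, "yaw": 0, "jaw": 0.01}

```text
t: 8.52
tool_pos: [0.3531, 0.0521, 0.0906]
orientation: [-2.724, -1.564, 0.002]
force: [-0.8, -0.9, 0.1]
opening: 0.0241
gripper_force: 4.9
```

>>> carry_out:
  moves:
    - {"dx": 0, "dy": 0, "dz": 0, "yaw": 0, "jaw": 0.0}
    - {"dx": 0, "dy": 0, "dz": 0, "yaw": 0, "jaw": 0.0}
    - {"dx": 0, "dy": 0, "dz": -0.015, "yaw": 0, "jaw": 0.0}
    - {"dx": 0, "dy": 0, "dz": -0.03, "yaw": 0, "jaw": 0.0}
    - {"dx": 0, "dy": 0, "dz": -0.035, "yaw": 0, "jaw": 0.0}
    - {"dx": 0, "dy": 0, "dz": -0.03, "yaw": 0, "jaw": 0.0}
    - {"dx": 0, "dy": 0, "dz": 0, "yaw": 0, "jaw": 0.0}
  grip_force: 60

```text
t: 9.4
tool_pos: [0.3559, 0.053, 0.2047]
orientation: [2.721, 1.565, 0.008]
force: [-0.8, -0.1, -2.8]
opening: 0.0222
gripper_force: 60.1
```

```bash
python3 - <<'E'
from h import *
s=read_state();print(s["t"],s["tool_pos"],s["force"],s["wrist_torque"],s["opening"],s["gripper_force"])
m=camera_model("wrist");np.save("w3.npy",m,allow_pickle=True)
a=save("scene","s3.png")[90:280,240:400];b=save("wrist","w3.png")
b=cv2.resize(b[:,:,::-1],None,fx=.8,fy=.8)
a=cv2.resize(a[:,:,::-1],None,fx=2,fy=2,interpolation=2)
o=np.zeros((400,800,3),np.uint8);o[:380,:320]=a;o[:336,330:778]=b
cv2.imwrite("pics/c4.png",o)
E
```

```text
9.4 [0.3559089  0.05302298 0.20468531] [-0.79471092 -0.08031336 -2.82685482] [-0.22616313  0.20725694 -0.00323714] 0.022152957032394352 60.11039068456739
```

View pics/c4.png

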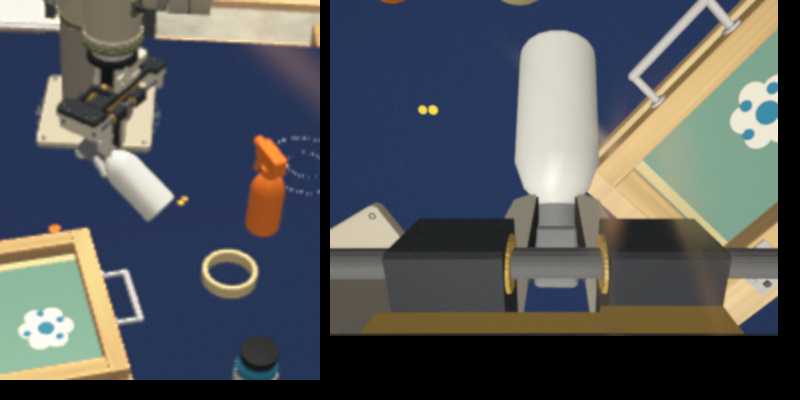

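The bottle is held nose-down. In scene its base end has corners at about (315,199.5) and (326,190), with its centre near (320.5,195). In the wrist view its far base edge is at about row 40, columns 237–332 at full scale.

```bash
cat > tilt.py <<'E'
from h import *
np.set_printoptions(precision=4,suppress=True)
s=read_state();Rm=R.from_rotvec(s["orientation"]).as_matrix();G=s["tool_pos"]-.019*Rm[:,2]
print("fwd",-Rm[:,0],"G",G)
def onplane(o,d,n=Rm[:,1],p=G): return o+d*((p-o)@n)/(d@n)
E
python3 - <<'E'
from tilt import *
def show(n,o,d):
    p=onplane(o,d)-G;f=p@-Rm[:,0];u=p[2];print(n,"fwd,up",f,u,np.hypot(f,u),"alpha if base",np.degrees(np.arctan2(-f,-u)+np.arctan2(.019,.1435)))
im=cv2.imread("pics/s3.png");hsv=cv2.cvtColor(im,cv2.COLOR_BGR2HSV)
m=cv2.inRange(hsv,(0,0,100),(180,60,255));m[:160]=0;m[215:]=0;m[:,:288]=0;m[:,335:]=0
n_,l,st,ce=cv2.connectedComponentsWithStats(m);i=1+np.argmax(st[1:,4])
q=np.argwhere(l==i)[:,::-1].astype(np.float32);r=cv2.minAreaRect(q);print(st[i],r,cv2.boxPoints(r))
for uv in((320.5,194.5),(321,195),(319.5,193.5),(296,170)): show(uv,*ray("scene",uv))
# synthetic: predicted silhouette from alpha for scene, far extent of base rim
mw=np.load("w3.npy",allow_pickle=True).item()
for a in(45,50,55,60,65):
    a=np.radians(a);F=-Rm[:,0];U=np.array([0,0,1.]);bx=np.cos(a)*F-np.sin(a)*U;bz=np.sin(a)*F+np.cos(a)*U
    B=G+.019*bx-.1435*bz
    rim=[B+.029*(np.cos(t)*bx+np.sin(t)*Rm[:,1]) for t in np.linspace(0,6.28,40)]
    pw=np.array([proj("wrist",x,mw) for x in rim]);ps=np.array([proj("scene",x) for x in rim])
    print(np.degrees(a),"wrist min row",pw[:,1].min(),"cols",pw[:,0].min(),pw[:,0].max(),"scene maxx",ps[:,0].max(),"maxy",ps[:,1].max(),"c",proj("scene",B))
E
```

```text
fwd [-0.5027 -0.8644 -0.0001] G [0.354  0.053  0.2201]
[288 160  39  41 887] ((307.75, 173.75001525878906), (47.37614822387695, 29.698484420776367), 45.0) [[280.5 167.5]
 [301.5 146.5]
 [335.  180. ]
 [314.  201. ]]
(320.5, 194.5) fwd,up -0.09776868754149226 -0.09231080180343232 0.13446189197381728 alpha if base 54.187052417730754
(321, 195) fwd,up -0.09969630397403335 -0.09343908312677651 0.13663899619675018 alpha if base 54.39795611965618
(319.5, 193.5) fwd,up -0.09391379593851142 -0.09005410182640883 0.13011357470818166 alpha if base 53.74423437099852
(296, 170) fwd,up -0.0034097570835514997 -0.03694260177359965 0.037099626267276566 alpha if base 12.815720062593233
45.0 wrist min row 51.806947452557154 cols 237.96257917668618 321.2379023268839 scene maxx 325.1270670283015 maxy 204.0349899666699 c [317.6216 198.4844]
50.0 wrist min row 35.12357028504559 cols 236.07049858387632 322.9565663308787 scene maxx 327.494530513337 maxy 203.67768126883414 c [320.2868 197.828 ]
55.0 wrist min row 17.995282750195486 cols 233.8874039359 324.94458806839964 scene maxx 329.67449635505 maxy 203.07024897436096 c [322.7979 196.8836]
59.99999999999999 wrist min row 0.38932715229029213 cols 231.2951720776368 327.26318630623894 scene maxx 331.67483901893576 maxy 202.21022986375476 c [325.1337 195.6524]
65.0 wrist min row -17.718268682097488 cols 228.3076007720033 329.9982415510029 scene maxx 333.4840299905566 maxy 201.08437504048385 c [327.2735 194.1379]
```

```bash
python3 - <<'E'
from tilt import *
mw=np.load("w3.npy",allow_pickle=True).item()
F=-Rm[:,0];U=np.array([0,0,1.])
im=cv2.imread("pics/w3.png");hsv=cv2.cvtColor(im,cv2.COLOR_BGR2HSV)
m=cv2.inRange(hsv,(0,0,110),(180,60,255));m[240:]=0;m[:,:210]=0;m[:,345:]=0
n_,l,st,ce=cv2.connectedComponentsWithStats(m);i=1+np.argmax(st[1:,4]);ys,xs=np.where(l==i);print(st[i])
wid=[(r,xs[ys==r].min(),xs[ys==r].max()) for r in(50,60,80,120,160,190,200,210)];print(wid)
im=cv2.imread("pics/s3.png")
hsv=cv2.cvtColor(im,cv2.COLOR_BGR2HSV);m2=cv2.inRange(hsv,(0,0,100),(180,60,255));m2=cv2.morphologyEx(m2,2,np.ones((3,3)));m2[:160]=0;m2[:,:290]=0;m2[215:]=0;m2[:,340:]=0
n_,l,st,ce=cv2.connectedComponentsWithStats(m2);i=1+np.argmax(st[1:,4]);l2=l==i
ys,xs=np.where(l2);print("scene",xs.max(),ys[xs==xs.max()],ys.max(),xs[ys==ys.max()])
# direct 3-parameter geometry: for alpha, slip -> predicted extents; base-disc silhouettes only
from scipy.optimize import least_squares
obs=np.array([wid and min(np.where(m.any(1))[0]), xs.max(), ys.max()],float);print(obs)
def pred(p):
    a,g=p;bx=np.cos(a)*F-np.sin(a)*U;bz=np.sin(a)*F+np.cos(a)*U;B=G+.019*bx-g*bz
    rim=[B+.029*(np.cos(t)*bx+np.sin(t)*Rm[:,1]) for t in np.linspace(0,6.28,60)]
    pw=np.array([proj("wrist",x,mw) for x in rim]);ps=np.array([proj("scene",x) for x in rim])
    return np.array([pw[:,1].min(),ps[:,0].max(),ps[:,1].max()])
r=least_squares(lambda p:(pred(p)-obs)/[4,1,1],[.9,.143]);print(np.degrees(r.x[0]),r.x[1],pred(r.x))
E
```

```text
fwd [-0.5027 -0.8644 -0.0001] G [0.354  0.053  0.2201]
[  230    37   115   203 19366]
[(50, np.int64(247), np.int64(321)), (60, np.int64(240), np.int64(328)), (80, np.int64(236), np.int64(331)), (120, np.int64(234), np.int64(333)), (160, np.int64(232), np.int64(335)), (190, np.int64(231), np.int64(334)), (200, np.int64(230), np.int64(336)), (210, np.int64(233), np.int64(332))]
scene 326 [186 187 188 189] 199 [312 313 314 315]
[  0. 326. 199.]
64.6253292364723 0.13010514107117524 [  7.5115 330.1512 198.3276]
```

```bash
cat > ax.py <<'E'
from tilt import *
def axis(mask,name="scene",lo=.3,hi=.85,init=None):
    "axis of a bottle mask: PCA, then midpoints of the widths along it, back onto the bottle's plane"
    ys,xs=np.where(mask);P=np.c_[xs,ys].astype(float);c=P.mean(0);v=np.linalg.svd(P-c,full_matrices=False)[2][0]
    if v[1]<0:v=-v
    for _ in range(6):
        n=np.array([-v[1],v[0]]);t=(P-c)@v;w=(P-c)@n
        T=np.linspace(*np.quantile(t,[lo,hi]),14);h=(T[1]-T[0])
        M=np.array([[q,(w[abs(t-q)<h].min()+w[abs(t-q)<h].max())/2] for q in T])
        k=np.polyfit(M[:,0],M[:,1],1);c=c+n*k[1];v=v+n*k[0];v/=np.linalg.norm(v)
    a,b=c+v*T[0],c+v*T[-1]
    A,B=(onplane(*ray(name,u)) for u in(a,b));d=A-B;f,u=d@-Rm[:,0],d[2]
    al=np.arctan2(f,u);q=(A-G);bx=np.array([np.cos(al),-np.sin(al)]);g=np.array([q@-Rm[:,0],q[2]])
    print("alpha",np.degrees(al),"axis offset along bottle x from grasp",g@bx,"img",a,b);return al
E
python3 - <<'E'
from ax import *
im=cv2.imread("pics/s3.png");hsv=cv2.cvtColor(im,cv2.COLOR_BGR2HSV)
m=cv2.inRange(hsv,(0,0,100),(180,60,255));m=cv2.morphologyEx(m,2,np.ones((3,3)));m[:164]=0;m[:,:294]=0;m[215:]=0;m[:,340:]=0
n_,l,st,ce=cv2.connectedComponentsWithStats(m);i=1+np.argmax(st[1:,4])
for lo,hi in((.3,.85),(.35,.8),(.4,.85),(.2,.8)):axis(l==i,lo=lo,hi=hi)
print("handle",plane("top",(256.8,206),.047),"stencil scene",plane("scene",(240+45/2,90+328/2),.036))
E
```

```text
fwd [-0.5027 -0.8644 -0.0001] G [0.354  0.053  0.2201]
alpha 51.71814012507347 axis offset along bottle x from grasp 0.014554359524859914 img [303.6464 175.222 ] [316.5418 190.6128]
alpha 57.12844140224261 axis offset along bottle x from grasp 0.02371621962776698 img [304.1917 177.0435] [315.6761 189.178 ]
alpha 57.050069183779925 axis offset along bottle x from grasp 0.023468127703570978 img [305.5419 178.4217] [316.8685 190.4121]
alpha 48.198444985302665 axis offset along bottle x from grasp 0.009407681851881327 img [301.791  172.1975] [315.1555 189.4979]
handle [0.5146 0.1015 0.047 ] stencil scene [ 0.5854 -0.0284  0.036 ]
```

>>> carry_out:
  moves:
    - {"dx": 0.0076, "dy": 0.0097, "dz": 0, "yaw": 0, "jaw": 0}
    - {"dx": 0.0152, "dy": 0.0194, "dz": 0, "yaw": 0, "jaw": 0}
    - {"dx": 0.0229, "dy": 0.029, "dz": 0, "yaw": 0, "jaw": 0}
    - {"dx": 0.0248, "dy": 0.0315, "dz": 0, "yaw": 0, "jaw": 0}
    - {"dx": 0.0248, "dy": 0.0315, "dz": 0, "yaw": 0, "jaw": 0}
    - {"dx": 0.0248, "dy": 0.0315, "dz": 0, "yaw": 0, "jaw": 0}
    - {"dx": 0.0248, "dy": 0.0315, "dz": 0, "yaw": 0, "jaw": 0}

```text
t: 10.38
tool_pos: [0.586, 0.0857, 0.1987]
orientation: [-2.722, -1.565, 0.005]
force: [0.1, 0.5, -1.6]
opening: 0.0219
gripper_force: 60.3
```

>>> carry_out:
  moves:
    - {"dx": 0.0229, "dy": 0.029, "dz": 0, "yaw": 0, "jaw": 0}
    - {"dx": 0.0152, "dy": 0.0194, "dz": 0, "yaw": 0, "jaw": 0}
    - {"dx": 0.0076, "dy": 0.0097, "dz": 0, "yaw": 0, "jaw": 0}
    - {"dx": 0, "dy": 0, "dz": 0, "yaw": 0, "jaw": 0}
    - {"dx": 0, "dy": 0, "dz": 0, "yaw": 0, "jaw": 0}

```text
t: 11.0
tool_pos: [0.6581, 0.0957, 0.1999]
orientation: [-2.722, -1.566, 0.004]
force: [-0.2, 0.2, -2.2]
opening: 0.0219
gripper_force: 60.3
```

```bash
python3 - <<'E'
from h import *
s=read_state();print(s["t"],s["tool_pos"],s["force"],s["wrist_torque"],s["opening"],s["gripper_force"])
a=save("scene","s4.png")[130:290,190:390];b=save("top","t4.png")[100:260,200:360]
f=lambda c,k:cv2.resize(c[:,:,::-1],None,fx=k,fy=k,interpolation=2)
A=f(a,2.5);B=f(b,1.8);o=np.zeros((400,800,3),np.uint8);o[:,:500]=A;o[:288,505:793]=B
cv2.imwrite("pics/c5.png",o)
E
```

```text
11.0 [0.65809345 0.09573027 0.19989755] [-0.24534614  0.24186318 -2.20340092] [-0.1699463   0.19872859 -0.02006647] 0.02190700585813492 60.31735793687403
```

View pics/c5.png

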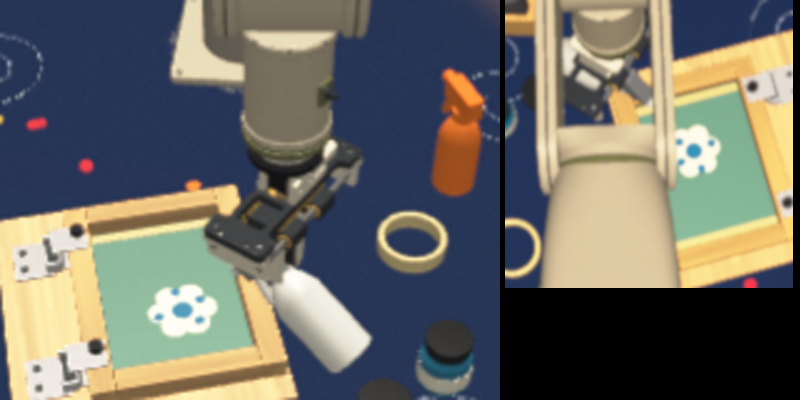

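Scene shows the bottle tilted, its nose towards the flower at about (263,254). The jars are untouched.

```bash
python3 - <<'E'
from ax import *
im=cv2.imread("pics/s4.png");hsv=cv2.cvtColor(im,cv2.COLOR_BGR2HSV)
m=cv2.inRange(hsv,(0,0,100),(180,50,255));m=cv2.morphologyEx(m,2,np.ones((3,3)));m[:234]=0;m[:,:300]=0;m[282:]=0;m[:,342:]=0
n_,l,st,ce=cv2.connectedComponentsWithStats(m);i=1+np.argmax(st[1:,4]);print(st[i])
for lo,hi in((.3,.85),(.4,.85),(.2,.8),(.3,.7)):al=axis(l==i,lo=lo,hi=hi)
p=onplane(*ray("top",(279.4,152.8)));q=p-G;print("noz top",p,"fwd,up",q@-Rm[:,0],q[2])
F=-Rm[:,0]
S=np.array([.5856,-.030,.036])
for a in(48,52,56,60):
    a=np.radians(a);bx=np.cos(a)*F-np.array([0,0,np.sin(a)]);bz=np.sin(a)*F+np.array([0,0,np.cos(a)])
    N=G+.069*bx+.0095*bz;d=S-N;print(np.degrees(a),N,"stencil in nozzle",d@bx,d@Rm[:,1],d@bz)
E
```

```text
fwd [-0.5029 -0.8643  0.0006] G [0.6585 0.0957 0.2199]
[300 234  39  45 956]
alpha 55.54637140525627 axis offset along bottle x from grasp 0.026092614016794 img [311.0939 250.7251] [327.268  268.2202]
alpha 54.908442108132675 axis offset along bottle x from grasp 0.025046694812153738 img [314.1145 253.8955] [327.2263 268.26  ]
alpha 55.47277460735662 axis offset along bottle x from grasp 0.026099547241042718 img [308.1859 247.5978] [325.7841 266.6613]
alpha 57.115991793547146 axis offset along bottle x from grasp 0.028281057050709497 img [311.018 250.867] [322.9121 263.3385]
noz top [0.6276 0.0427 0.2037] fwd,up 0.061320041032579035 -0.01620442235110711
48.00000000000001 [0.6317 0.0497 0.1751] stencil in nozzle 0.16490985008032186 0.0003566516831706647 -0.02466348688154891
52.0 [0.6333 0.0525 0.1714] stencil in nozzle 0.1653976109783588 0.0003538199258114482 -0.008307103520101224
56.0 [0.6351 0.0556 0.1681] stencil in nozzle 0.1647428435254574 0.00035117393232140376 0.00804340699359055
59.99999999999999 [0.637  0.0588 0.165 ] stencil in nozzle 0.1629487517124766 0.0003487265937148401 0.024308308334604168
```

>>> carry_out:
  moves:
    - {"dx": 0, "dy": 0, "dz": 0, "yaw": 0, "jaw": 0}
    - {"dx": 0, "dy": 0, "dz": 0, "yaw": 0, "jaw": 0}
    - {"dx": 0, "dy": 0, "dz": 0, "yaw": 0, "jaw": 0}
    - {"dx": 0, "dy": 0, "dz": 0, "yaw": 0, "jaw": 0}
    - {"dx": 0, "dy": 0, "dz": 0, "yaw": 0, "jaw": 0}
    - {"dx": 0, "dy": 0, "dz": 0, "yaw": 0, "jaw": 0}
    - {"dx": 0, "dy": 0, "dz": 0, "yaw": 0, "jaw": 0}
    - {"dx": 0, "dy": 0, "dz": 0, "yaw": 0, "jaw": 0}

```text
t: 12.1
tool_pos: [0.6592, 0.0958, 0.2014]
orientation: [2.723, 1.566, -0.0]
force: [0.6, 0.6, -2.7]
opening: 0.0217
gripper_force: 60.3
```

>>> carry_out:
  moves:
    - {"dx": 0, "dy": 0, "dz": 0, "yaw": 0, "jaw": 0}
    - {"dx": 0, "dy": 0, "dz": 0, "yaw": 0, "jaw": 0}
    - {"dx": 0, "dy": 0, "dz": 0, "yaw": 0, "jaw": 0}
    - {"dx": 0, "dy": 0, "dz": 0, "yaw": 0, "jaw": 0}
    - {"dx": 0, "dy": 0, "dz": 0, "yaw": 0, "jaw": 0}
    - {"dx": 0, "dy": 0, "dz": 0, "yaw": 0, "jaw": 0}
    - {"dx": 0, "dy": 0, "dz": 0, "yaw": 0, "jaw": 0}
    - {"dx": 0, "dy": 0, "dz": 0, "yaw": 0, "jaw": 0}

```text
t: 13.1
tool_pos: [0.6592, 0.0958, 0.2014]
orientation: [-2.723, -1.566, 0.0]
force: [-0.1, -0.9, -1.4]
opening: 0.0219
gripper_force: 60.3
```

>>> carry_out:
  moves:
    - {"dx": 0, "dy": 0, "dz": 0, "yaw": 0, "jaw": 0}
    - {"dx": 0, "dy": 0, "dz": 0, "yaw": 0, "jaw": 0}
    - {"dx": 0, "dy": 0, "dz": 0, "yaw": 0, "jaw": 0}
    - {"dx": 0, "dy": 0, "dz": 0, "yaw": 0, "jaw": 0}
    - {"dx": 0, "dy": 0, "dz": 0, "yaw": 0, "jaw": 0}
    - {"dx": 0, "dy": 0, "dz": 0, "yaw": 0, "jaw": 0}
    - {"dx": 0, "dy": 0, "dz": 0, "yaw": 0, "jaw": 0}
    - {"dx": 0, "dy": 0, "dz": 0, "yaw": 0, "jaw": 0}

```text
t: 14.1
tool_pos: [0.6592, 0.0958, 0.2014]
orientation: [2.723, 1.566, -0.0]
force: [0.7, 0.5, -1.9]
opening: 0.0218
gripper_force: 60.3
```

```bash
python3 - <<'E'
from ax import *
print(s["t"])
im=save("scene","s5.png")[:,:,::-1].copy();hsv=cv2.cvtColor(im,cv2.COLOR_BGR2HSV)
m=cv2.inRange(hsv,(0,0,100),(180,50,255));m=cv2.morphologyEx(m,2,np.ones((3,3)));m[:234]=0;m[:,:300]=0;m[282:]=0;m[:,342:]=0
n_,l,st,ce=cv2.connectedComponentsWithStats(m);i=1+np.argmax(st[1:,4]);print(st[i])
for lo,hi in((.3,.85),(.4,.85),(.2,.8)):axis(l==i,lo=lo,hi=hi)
E
```

```text
fwd [-0.5029 -0.8643  0.    ] G [0.6592 0.0958 0.2204]
14.1
[300 234  39  45 959]
alpha 55.84694191797515 axis offset along bottle x from grasp 0.02619480509284517 img [311.0741 250.7479] [327.2851 268.1883]
alpha 55.44811696439934 axis offset along bottle x from grasp 0.025593765891721038 img [314.0827 253.9394] [327.2549 268.2236]
alpha 55.74308451053307 axis offset along bottle x from grasp 0.026102183431729552 img [308.1952 247.6451] [325.8095 266.6346]
```

>>> carry_out:
  moves:
    - {"dx": -0.0076, "dy": -0.0097, "dz": 0, "yaw": 0, "jaw": 0}
    - {"dx": -0.0152, "dy": -0.0194, "dz": 0, "yaw": 0, "jaw": 0}
    - {"dx": -0.0229, "dy": -0.029, "dz": 0, "yaw": 0, "jaw": 0}
    - {"dx": -0.0248, "dy": -0.0315, "dz": 0, "yaw": 0, "jaw": 0}
    - {"dx": -0.0248, "dy": -0.0315, "dz": 0, "yaw": 0, "jaw": 0}
    - {"dx": -0.0248, "dy": -0.0315, "dz": 0, "yaw": 0, "jaw": 0}
    - {"dx": -0.0248, "dy": -0.0315, "dz": 0, "yaw": 0, "jaw": 0}
    - {"dx": -0.0229, "dy": -0.029, "dz": 0, "yaw": 0, "jaw": 0}

```text
t: 15.15
tool_pos: [0.3895, 0.0578, 0.2016]
orientation: [2.723, 1.566, 0.001]
force: [0.4, 0.3, -1.8]
opening: 0.0223
gripper_force: 60.3
```

>>> carry_out:
  moves:
    - {"dx": -0.0152, "dy": -0.0194, "dz": 0, "yaw": 0, "jaw": 0}
    - {"dx": -0.0076, "dy": -0.0097, "dz": 0.01, "yaw": 0, "jaw": 0}
    - {"dx": 0, "dy": 0, "dz": 0.03, "yaw": 0, "jaw": 0}
    - {"dx": 0, "dy": 0, "dz": 0.03, "yaw": 0, "jaw": 0}
    - {"dx": 0, "dy": 0, "dz": 0.015, "yaw": 0, "jaw": 0}
    - {"dx": 0, "dy": 0, "dz": 0.006, "yaw": 0, "jaw": 0}
    - {"dx": 0, "dy": 0, "dz": 0, "yaw": 0, "jaw": 0}

```text
t: 16.02
tool_pos: [0.3543, 0.0529, 0.1109]
orientation: [2.723, 1.566, 0.0]
force: [-0.6, 0.1, -2.0]
opening: 0.022
gripper_force: 60.4
```

>>> carry_out:
  moves:
    - {"dx": 0, "dy": 0, "dz": 0.003, "yaw": 0, "jaw": 0}
    - {"dx": 0, "dy": 0, "dz": 0.001, "yaw": 0, "jaw": 0}
    - {"dx": 0, "dy": 0, "dz": 0, "yaw": 0, "jaw": 0}

```text
t: 16.4
tool_pos: [0.3542, 0.0529, 0.1067]
orientation: [2.723, 1.566, 0.001]
force: [0.4, -0.1, -1.8]
opening: 0.022
gripper_force: 60.3
```

>>> carry_out:
  moves:
    - {"dx": 0, "dy": 0, "dz": 0.002, "yaw": 0, "jaw": 0}
    - {"dx": 0, "dy": 0, "dz": 0.001, "yaw": 0, "jaw": 0}
    - {"dx": 0, "dy": 0, "dz": 0, "yaw": 0, "jaw": 0}

```text
t: 16.77
tool_pos: [0.3539, 0.0528, 0.1033]
orientation: [-2.723, -1.566, 0.0]
force: [-0.0, 0.5, -3.0]
opening: 0.0218
gripper_force: 60.3
```

>>> carry_out:
  moves:
    - {"dx": 0, "dy": 0, "dz": 0.002, "yaw": 0, "jaw": 0}
    - {"dx": 0, "dy": 0, "dz": 0.001, "yaw": 0, "jaw": 0}
    - {"dx": 0, "dy": 0, "dz": 0, "yaw": 0, "jaw": 0}

```text
t: 17.15
tool_pos: [0.354, 0.0528, 0.1004]
orientation: [-2.723, -1.566, 0.0]
force: [0.1, -0.3, -2.0]
opening: 0.0221
gripper_force: 60.4
```

>>> carry_out:
  moves:
    - {"dx": 0, "dy": 0, "dz": 0.002, "yaw": 0, "jaw": 0}
    - {"dx": 0, "dy": 0, "dz": 0, "yaw": 0, "jaw": 0}

```text
t: 17.4
tool_pos: [0.3541, 0.0528, 0.0985]
orientation: [2.723, 1.566, 0.0]
force: [0.7, -0.9, -0.3]
opening: 0.0219
gripper_force: 61.0
```

>>> carry_out:
  moves:
    - {"dx": 0, "dy": 0, "dz": 0, "yaw": 0, "jaw": 0}
    - {"dx": 0, "dy": 0, "dz": 0, "yaw": 0, "jaw": 0}
    - {"dx": 0.0078, "dy": 0, "dz": -0.0062, "yaw": 0, "jaw": 0}
    - {"dx": 0.0083, "dy": 0, "dz": -0.0053, "yaw": 0, "jaw": 0}
    - {"dx": 0.0115, "dy": 0, "dz": -0.0064, "yaw": 0, "jaw": 0}
    - {"dx": 0.0121, "dy": 0, "dz": -0.0054, "yaw": 0, "jaw": 0}
    - {"dx": 0.0125, "dy": 0, "dz": -0.0043, "yaw": 0, "jaw": 0}
    - {"dx": 0.0128, "dy": 0, "dz": -0.0032, "yaw": 0, "jaw": 0}
  grip_force: 5

```text
t: 18.4
tool_pos: [0.3871, 0.1099, 0.1294]
orientation: [-2.723, -1.567, 0.0]
force: [-0.4, 0.2, -1.9]
opening: 0.0239
gripper_force: 5.0
```

>>> carry_out:
  moves:
    - {"dx": 0.013, "dy": 0, "dz": -0.0021, "yaw": 0, "jaw": 0}
    - {"dx": 0.0132, "dy": 0, "dz": -0.0009, "yaw": 0, "jaw": 0}
    - {"dx": 0.0132, "dy": 0, "dz": 0.0002, "yaw": 0, "jaw": 0}
    - {"dx": 0.0132, "dy": 0, "dz": 0.0014, "yaw": 0, "jaw": 0}
    - {"dx": 0.0128, "dy": 0, "dz": 0.0022, "yaw": 0, "jaw": 0}
    - {"dx": 0.0128, "dy": 0, "dz": 0.004, "yaw": 0, "jaw": 0}
    - {"dx": 0, "dy": 0, "dz": 0, "yaw": 0, "jaw": 0}

```text
t: 19.27
tool_pos: [0.4272, 0.1777, 0.1251]
orientation: [2.723, 1.567, 0.003]
force: [0.7, -0.4, 4.6]
opening: 0.0243
gripper_force: 5.0
```

```bash
python3 - <<'E'
from ax import *
print(s["t"],s["tool_pos"],s["force"],s["wrist_torque"],s["gripper_force"])
im=save("scene","s6.png")[:,:,::-1].copy();hsv=cv2.cvtColor(im,cv2.COLOR_BGR2HSV)
m=cv2.inRange(hsv,(0,0,100),(180,50,255));m=cv2.morphologyEx(m,2,np.ones((3,3)))
u=proj("scene",G);print(u);x0,y0=map(int,u);m[:y0+6]=0;m[:,:x0-40]=0;m[y0+70:]=0;m[:,x0+40:]=0
n_,l,st,ce=cv2.connectedComponentsWithStats(m);i=1+np.argmax(st[1:,4]);print(st[i])
for lo,hi in((.3,.85),(.4,.85),(.2,.8)):axis(l==i,lo=lo,hi=hi)
E
```

```text
fwd [-0.5023 -0.8647 -0.0014] G [0.4272 0.1777 0.1441]
19.275 [0.4272 0.1777 0.1251] [ 0.7149 -0.4028  4.5993] [-0.0435  0.0161 -0.0122] 5.002904087305069
[333.4116 196.6408]
[319 202  22  32 567]
alpha 13.995678990893813 axis offset along bottle x from grasp 0.028086451029975545 img [328.8853 210.6294] [332.0689 227.1468]
alpha 13.416865741987772 axis offset along bottle x from grasp 0.02691591901875321 img [329.5496 213.5372] [332.0205 227.0984]
alpha 15.059400213171289 axis offset along bottle x from grasp 0.029754628510036178 img [328.1412 207.7114] [331.9057 225.4904]
```

>>> carry_out:
  moves:
    - {"dx": 0.008, "dy": 0, "dz": 0.0005, "yaw": 0, "jaw": 0}
    - {"dx": 0.008, "dy": 0, "dz": 0.001, "yaw": 0, "jaw": 0}
    - {"dx": 0.008, "dy": 0, "dz": 0.0015, "yaw": 0, "jaw": 0}
    - {"dx": 0.007, "dy": 0, "dz": 0.002, "yaw": 0, "jaw": 0}
    - {"dx": 0.004, "dy": 0, "dz": 0.0015, "yaw": 0, "jaw": 0}
    - {"dx": 0, "dy": 0, "dz": 0, "yaw": 0, "jaw": 0}

```text
t: 20.08
tool_pos: [0.4437, 0.2072, 0.1178]
orientation: [-2.723, -1.567, 0.0]
force: [0.1, 1.2, 1.8]
opening: 0.0234
gripper_force: 5.0
```

```bash
cat > up.py <<'E'
from ax import *
import sys
print(s["t"],s["tool_pos"],s["force"],s["wrist_torque"],s["gripper_force"])
im=save("scene",sys.argv[1])[:,:,::-1].copy();hsv=cv2.cvtColor(im,cv2.COLOR_BGR2HSV)
m=cv2.inRange(hsv,(0,0,100),(180,50,255));m=cv2.morphologyEx(m,2,np.ones((3,3)))
u=proj("scene",G);x0,y0=map(int,u);m[:y0+6]=0;m[:,:x0-40]=0;m[y0+70:]=0;m[:,x0+40:]=0
n_,l,st,ce=cv2.connectedComponentsWithStats(m);i=1+np.argmax(st[1:,4]);print(st[i])
for lo,hi in((.3,.85),(.4,.85),(.2,.8)):axis(l==i,lo=lo,hi=hi)
E
python3 up.py s7.png
```

```text
fwd [-0.5026 -0.8645 -0.    ] G [0.4437 0.2072 0.1368]
20.075 [0.4437 0.2072 0.1178] [0.131  1.2033 1.7708] [ 0.0981 -0.0346  0.0142] 5.000157728791237
[324 208  20  28 483]
alpha 1.9184259824199799 axis offset along bottle x from grasp 0.03246428413042704 img [332.946  214.9786] [332.2546 229.6684]
alpha 2.332044642682152 axis offset along bottle x from grasp 0.033279581829881714 img [332.7644 217.5848] [332.3004 229.7327]
alpha 1.8255836379636792 axis offset along bottle x from grasp 0.03226876806515918 img [333.0929 212.4162] [332.3175 228.241 ]
```

>>> carry_out:
  moves:
    - {"dx": 0, "dy": 0, "dz": 0, "yaw": 0, "jaw": 0}
    - {"dx": 0, "dy": 0, "dz": 0, "yaw": 0, "jaw": 0}
    - {"dx": 0, "dy": 0, "dz": -0.012, "yaw": 0, "jaw": 0}
    - {"dx": 0, "dy": 0, "dz": -0.02, "yaw": 0, "jaw": 0}
    - {"dx": 0, "dy": 0, "dz": -0.013, "yaw": 0, "jaw": 0}
    - {"dx": 0.0104, "dy": -0.005, "dz": 0, "yaw": 0, "jaw": 0}
    - {"dx": 0.0208, "dy": -0.01, "dz": 0, "yaw": 0, "jaw": 0}
    - {"dx": 0.026, "dy": -0.012, "dz": 0, "yaw": 0, "jaw": 0}
  grip_force: 40

```text
t: 21.12
tool_pos: [0.4487, 0.2707, 0.1621]
orientation: [-2.724, -1.565, 0.002]
force: [0.7, -0.7, -2.2]
opening: 0.0232
gripper_force: 40.0
```

>>> carry_out:
  moves:
    - {"dx": 0.026, "dy": -0.012, "dz": 0, "yaw": 0, "jaw": 0}
    - {"dx": 0.026, "dy": -0.012, "dz": 0, "yaw": 0, "jaw": 0}
    - {"dx": 0.026, "dy": -0.012, "dz": 0, "yaw": 0, "jaw": 0}
    - {"dx": 0.0208, "dy": -0.01, "dz": 0, "yaw": 0, "jaw": 0}
    - {"dx": 0.0104, "dy": -0.005, "dz": 0, "yaw": 0, "jaw": 0}
    - {"dx": 0, "dy": 0, "dz": 0.015, "yaw": 0, "jaw": 0}
    - {"dx": 0, "dy": 0, "dz": 0.015, "yaw": 0, "jaw": 0}
    - {"dx": 0, "dy": 0, "dz": 0, "yaw": 0, "jaw": 0}

```text
t: 22.12
tool_pos: [0.4585, 0.3881, 0.13]
orientation: [2.723, 1.565, -0.008]
force: [0.2, -0.9, -2.3]
opening: 0.0228
gripper_force: 40.0
```

```bash
python3 up.py s8.png
```

```text
fwd [-0.5036 -0.8639  0.0045] G [0.4586 0.3882 0.149 ]
22.125 [0.4585 0.3881 0.13  ] [ 0.2054 -0.8774 -2.2649] [-0.0603  0.078  -0.0109] 39.9993771314621
[380 212  26  28 504]
alpha 3.445584399416782 axis offset along bottle x from grasp 0.03467836255668539 img [390.2584 218.8402] [388.3095 233.544 ]
alpha 2.6923591625667855 axis offset along bottle x from grasp 0.03319942177032949 img [390.0427 221.415 ] [388.2178 233.5376]
alpha 2.730394562176686 axis offset along bottle x from grasp 0.033290231481691926 img [390.8149 216.1486] [388.4288 232.1327]
```

>>> carry_out:
  moves:
    - {"dx": 0, "dy": 0, "dz": 0.008, "yaw": 0, "jaw": 0}
    - {"dx": 0, "dy": 0, "dz": 0.003, "yaw": 0, "jaw": 0}
    - {"dx": 0, "dy": 0, "dz": 0.0015, "yaw": 0, "jaw": 0}
    - {"dx": 0, "dy": 0, "dz": 0, "yaw": 0, "jaw": 0}

```text
t: 22.68
tool_pos: [0.4599, 0.39, 0.1205]
orientation: [-2.723, -1.566, -0.0]
force: [0.3, 0.2, -2.3]
opening: 0.0229
gripper_force: 40.0
```

>>> carry_out:
  moves:
    - {"dx": 0, "dy": 0, "dz": 0.001, "yaw": 0, "jaw": 0}
    - {"dx": 0, "dy": 0, "dz": 0.001, "yaw": 0, "jaw": 0}
    - {"dx": 0.001, "dy": 0, "dz": 0.001, "yaw": 0, "jaw": 0}
    - {"dx": 0, "dy": 0, "dz": 0, "yaw": 0, "jaw": 0}
  grip_force: 4

```text
t: 23.18
tool_pos: [0.4614, 0.3917, 0.1188]
orientation: [-2.723, -1.566, -0.005]
force: [1.0, 1.4, 5.2]
opening: 0.024
gripper_force: 4.0
```

```bash
python3 up.py s9.png
```

```text
fwd [-0.5028 -0.8644 -0.0027] G [0.4613 0.3916 0.1378]
23.175 [0.4614 0.3917 0.1188] [1.007  1.4224 5.2147] [ 0.167   0.0099 -0.0796] 4.002911746501923
[382 215  24  28 509]
alpha 4.225908815484882 axis offset along bottle x from grasp 0.03290349361993363 img [391.8214 221.9784] [390.1578 236.9953]
alpha 5.268823104506115 axis offset along bottle x from grasp 0.03494380803808979 img [391.3524 224.6047] [390.2746 237.0065]
alpha 4.130440603316966 axis offset along bottle x from grasp 0.03274632908668045 img [392.1351 219.2995] [390.2981 235.5885]
```

>>> carry_out:
  moves:
    - {"dx": 0, "dy": 0, "dz": 0, "yaw": 0, "jaw": 0.035}
    - {"dx": 0, "dy": 0, "dz": 0, "yaw": 0, "jaw": 0.06}
    - {"dx": 0, "dy": 0, "dz": 0, "yaw": 0, "jaw": 0.08}
    - {"dx": 0, "dy": 0, "dz": 0, "yaw": 0, "jaw": 0.08}
    - {"dx": 0, "dy": 0, "dz": -0.03, "yaw": 0, "jaw": 0.08}
    - {"dx": 0, "dy": 0, "dz": -0.05, "yaw": 0, "jaw": 0.08}
    - {"dx": 0, "dy": 0, "dz": -0.05, "yaw": 0, "jaw": 0.08}

```text
t: 24.1
tool_pos: [0.4601, 0.3905, 0.2484]
orientation: [2.723, 1.566, -0.002]
force: [0.3, 0.7, -0.9]
opening: 0.0796
gripper_force: 0.0
```

```bash
python3 - <<'E'
from h import *
s=read_state();print(s["t"],s["tool_pos"],s["q"],s["opening"])
a=save("scene","s10.png")[180:320,300:460];b=save("top","t10.png")[100:290,210:400]
f=lambda c,k:cv2.resize(c[:,:,::-1],None,fx=k,fy=k,interpolation=2)
A=f(a,2.2);B=f(b,2.2);o=np.zeros((420,800,3),np.uint8);o[:A.shape[0],:A.shape[1]]=A;o[:B.shape[0],360:360+B.shape[1]]=B
cv2.imwrite("pics/c6.png",o)
E
```

```text
24.1 [0.46008367 0.39053585 0.24840709] [6.18871810e-01 1.30200004e-01 1.43447624e+00 6.23214318e-06
 1.57791765e+00 1.14588827e+00] 0.07964077998953568
```

View pics/c6.png

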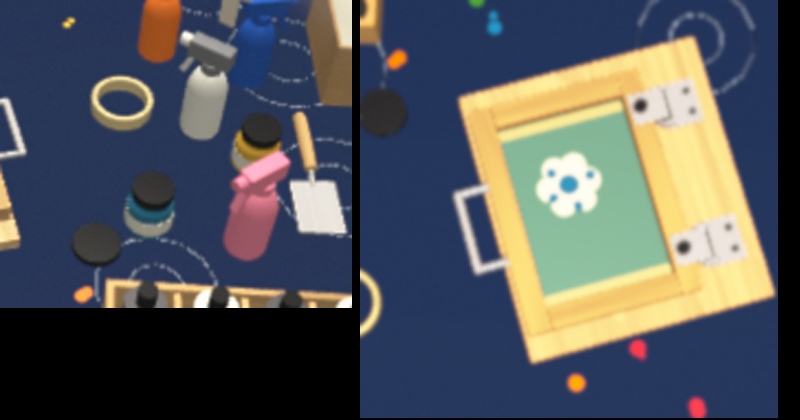

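The spray stands upright, released, with the jars unmoved. In top, the handle bar runs from (254.5,187) to (263.5,223.5), and the bed corners and flower are clear.

```bash
python3 - <<'E'
from h import *
np.set_printoptions(precision=4,suppress=True)
px=lambda c:((c[0]-360)/2.2+210,100+c[1]/2.2)
C=[((459,97),-.12,.18,.03),((696,37),.205,.18,.03),((775,295),.205,-.18,.03),((531,362),-.12,-.18,.03),((569,184),-.012,.028,.036),((458,192),-.155,.05,.047),((478,272),-.155,-.05,.047)]
W=np.array([plane("top",px(c[0]),c[3])[:2] for c in C]);L=np.array([c[1:3] for c in C])
wm,lm=W.mean(0),L.mean(0);H=(L-lm).T@(W-wm);th=np.arctan2(H[0,1]-H[1,0],H[0,0]+H[1,1]);Rt=np.array([[np.cos(th),-np.sin(th)],[np.sin(th),np.cos(th)]])
t=wm-Rt@lm;print(np.degrees(th),t,"res mm",1e3*((L@Rt.T+t)-W))
h=Rt@[-.155,0]+t;pin=Rt@[.135,0]+t;print("handle",h,"pin",pin,"xpress",Rt[:,0])
s=read_state();Rm=R.from_rotvec(s["orientation"]).as_matrix();d=np.r_[h,.047]-s["tool_pos"];print("delta tool",d@Rm, "tool y ang",np.degrees(np.arctan2(Rm[1,1],Rm[0,1])),s["q"])
E
```

```text
-73.1576196795438 [ 0.562  -0.0534] res mm [[-0.1801 -0.8621]
 [ 0.0038  1.5331]
 [-0.7343  0.6461]
 [ 0.5849 -0.181 ]
 [-0.4317 -0.5975]
 [-3.213  -0.5114]
 [ 3.9705 -0.0272]]
handle [0.5171 0.095 ] pin [ 0.6011 -0.1826] xpress [ 0.2897 -0.9571]
delta tool [-0.2323  0.1955  0.2068] tool y ang -30.194973995367615 [0.6189 0.1256 1.4271 0.     1.5775 1.1459]
```

>>> carry_out:
  moves:
    - {"dx": -0.0387, "dy": 0.0326, "dz": 0, "yaw": 0, "jaw": 0.06}
    - {"dx": -0.0387, "dy": 0.0326, "dz": 0, "yaw": 0, "jaw": 0.05}
    - {"dx": -0.0387, "dy": 0.0326, "dz": 0, "yaw": 0, "jaw": 0.04}
    - {"dx": -0.0387, "dy": 0.0326, "dz": 0, "yaw": 0, "jaw": 0.032}
    - {"dx": -0.0387, "dy": 0.0326, "dz": 0, "yaw": 0, "jaw": 0.032}
    - {"dx": -0.0388, "dy": 0.0325, "dz": 0, "yaw": 0, "jaw": 0.032}

```text
t: 24.95
tool_pos: [0.5124, 0.09, 0.2468]
orientation: [-2.723, -1.566, 0.001]
force: [0.2, -0.4, -0.8]
opening: 0.0324
gripper_force: 0.0
```

>>> carry_out:
  moves:
    - {"dx": 0, "dy": 0, "dz": 0.02, "yaw": 0.15, "jaw": 0.032}
    - {"dx": 0, "dy": 0, "dz": 0.03, "yaw": 0.15, "jaw": 0.032}
    - {"dx": 0, "dy": 0, "dz": 0.03, "yaw": 0.15, "jaw": 0.032}
    - {"dx": 0, "dy": 0, "dz": 0.02, "yaw": 0.15, "jaw": 0.032}
    - {"dx": 0, "dy": 0, "dz": 0, "yaw": 0.15, "jaw": 0.032}
    - {"dx": 0, "dy": 0, "dz": 0, "yaw": 0, "jaw": 0.032}
    - {"dx": 0, "dy": 0, "dz": 0, "yaw": 0, "jaw": 0.032}

```text
t: 25.82
tool_pos: [0.5127, 0.0917, 0.1475]
orientation: [3.107, 0.465, 0.0]
force: [-0.1, 0.2, -0.1]
opening: 0.0323
gripper_force: 0.0
```

```bash
python3 - <<'E'
from h import *
np.set_printoptions(precision=4,suppress=True)
s=read_state();Rm=R.from_rotvec(s["orientation"]).as_matrix()
h=np.array([.5171,.095,.047]);print(s["t"],s["tool_pos"],s["q"],s["opening"],"delta",(h-s["tool_pos"])@Rm,"yang",np.degrees(np.arctan2(Rm[1,1],Rm[0,1])))
m=camera_model("wrist");im=save("wrist","w4.png")
# predicted handle ends in the wrist picture and bright-pixel check along the bar
ax=np.array([.9571,.2897,0])
for k in(-.045,-.02,0,.02,.045):
    u=proj("wrist",h+k*ax,m);print(k,u)
    x,y=map(int,u)
    if 0<=x<560 and 0<=y<420:
        seg=im[max(0,y-30):y+31,x].astype(int).sum(1)//3;print(y-30,seg)
E
```

```text
25.825 [0.5127 0.0917 0.1475] [ 0.0785 -0.0395  1.7945 -0.      1.3863  1.3522] 0.032316049260304874 delta [ 0.0052 -0.0019  0.1005] yang -72.97661559773235
-0.045 [280.5614 255.7702]
225 [167 164 165 164 165 164 166 164 166 163 161 163 163 165 163 164 165 163
 165 163 165 163 166 165 164 167 163 166 164 166 165 167 167 168 173 184
 195 207 216 215 210 196 155 100  71  65  61  62  65  65  65  63  68  67
  64  62  59  62  65  63  61]
-0.02 [280.5987 225.7884]
195 [161 160 162 162 162 161 162 163 163 162 162 162 162 165 164 161 162 164
 162 162 164 165 162 162 164 164 165 162 164 165 167 164 165 164 165 164
 166 164 166 163 161 163 163 165 163 164 165 163 165 163 165 163 166 165
 164 167 163 166 164 166 165]
0 [280.6297 200.7809]
170 [155 154 154 154 155 155 153 154 153 154 154 155 154 155 155 156 156 153
 157 157 159 160 158 161 160 161 160 162 162 162 161 162 163 163 162 162
 162 162 165 164 161 162 164 162 162 164 165 162 162 164 164 165 162 164
 165 167 164 165 164 165 164]
0.02 [280.6616 174.801 ]
144 [152 151 151 152 150 151 153 150 153 152 151 151 152 150 152 154 152 153
 154 154 154 153 153 153 154 152 155 154 154 154 155 155 153 154 153 154
 154 155 154 155 155 156 156 153 157 157 159 160 158 161 160 161 160 162
 162 162 161 162 163 163 162]
0.045 [280.703  140.8588]
110 [ 73  73  78  74  74  73  77  76  79  80  77  76  76  74  77  76  73  81
 108 140 167 183 199 210 218 220 212 203 193 174 160 154 150 153 152 151
 151 152 150 151 153 150 153 152 151 151 152 150 152 154 152 153 154 154
 154 153 153 153 154 152 155]
```

```bash
python3 - <<'E'
from h import *
np.set_printoptions(precision=4,suppress=True,linewidth=200)
im=cv2.imread("pics/w4.png").astype(int).sum(2)//3
for r in(160,200,240):print(r,im[r,240:330:3])
E
```

```text
160 [ 62  68  63  66  63  64  63  63  63 122 194 217 205 177  83  64  69  65  66  62  64  65  72  73  83  92 132 188 196 147]
200 [ 64  62  64  61  63  67  66  64  65 103 190 217 208 181  89  65  65  67  65  65  62  65  64  65  62  79 155 201 195 104]
240 [ 64  63  67  66  64  66  65  62  60  88 184 213 210 182  94  65  69  62  66  60  70  73  67  67  69 100 171 198 163 117]
```

>>> carry_out:
  moves:
    - {"dx": 0.003, "dy": -0.0045, "dz": 0.02, "yaw": 0, "jaw": 0.032}
    - {"dx": 0.002, "dy": 0, "dz": 0.03, "yaw": 0, "jaw": 0.032}
    - {"dx": 0, "dy": 0, "dz": 0.01, "yaw": 0, "jaw": 0.032}
    - {"dx": 0, "dy": 0, "dz": 0, "yaw": 0, "jaw": 0.032}

```text
t: 26.38
tool_pos: [0.5156, 0.0974, 0.0871]
orientation: [-3.108, -0.461, 0.002]
force: [-0.2, 0.0, 0.5]
opening: 0.0322
gripper_force: 0.0
```

```bash
python3 - <<'E'
from h import *
np.set_printoptions(precision=4,suppress=True,linewidth=200)
s=read_state();Rm=R.from_rotvec(s["orientation"]).as_matrix();m=camera_model("wrist");im=save("wrist","w5.png").astype(int).sum(2)//3
print(s["t"],s["tool_pos"])
for dx in(-.04,0,.03):
    pr=[proj("wrist",s["tool_pos"]+Rm@[dx,y,s["tool_pos"][2]-.047],m) for y in(-.01,0,.01)]
    r=int(pr[1][1]);row=im[min(r,419)]
    b=[c for c in range(235,325) if row[c]>140];print(dx,np.array(pr).ravel(),"bright",b[:1],b[-1:],row[230:330:4])
E
```

```text
26.375 [0.5156 0.0974 0.0871]
-0.04 [267.4023 293.6272 283.2314 293.6141 299.0594 293.6039] bright [273] [287] [124 109  30  26  39  63  60  61  63  59  70 175 208 204 177  65  60  61  66  67  65  67  62  48  52]
0 [266.6383 233.7566 283.2214 233.746  299.8034 233.7364] bright [272] [287] [ 61  63  61  61  63  64  67  62  63  63  76 185 214 204 175  67  65  65  66  68  63  66  63  60  60]
0.03 [266.0099 184.9641 283.2134 184.9557 300.4157 184.9466] bright [272] [287] [ 64  63  61  61  59  58  64  63  62  64  95 188 214 203 176  68  67  62  61  63  64  65  59  66  66]
```

>>> carry_out:
  moves:
    - {"dx": 0, "dy": -0.0015, "dz": 0.015, "yaw": 0, "jaw": 0.032}
    - {"dx": 0, "dy": 0, "dz": 0.02, "yaw": 0, "jaw": 0.032}
    - {"dx": 0, "dy": 0, "dz": 0.015, "yaw": 0, "jaw": 0.032}
    - {"dx": 0, "dy": 0, "dz": 0.006, "yaw": 0, "jaw": 0.032}
    - {"dx": 0, "dy": 0, "dz": 0, "yaw": 0, "jaw": 0.032}

```text
t: 27.05
tool_pos: [0.5154, 0.0988, 0.0311]
orientation: [-3.108, -0.46, 0.001]
force: [-0.5, -0.2, -0.1]
opening: 0.0315
gripper_force: 0.0
```

>>> carry_out:
  moves:
    - {"dx": 0, "dy": 0, "dz": 0, "yaw": 0, "jaw": 0.015}
    - {"dx": 0, "dy": 0, "dz": 0, "yaw": 0, "jaw": 0.0}
    - {"dx": 0, "dy": 0, "dz": 0, "yaw": 0, "jaw": 0.0}
    - {"dx": 0, "dy": 0, "dz": 0, "yaw": 0, "jaw": 0.0}
    - {"dx": 0, "dy": 0, "dz": 0, "yaw": 0, "jaw": 0.0}
  grip_force: 20

```text
t: 27.68
tool_pos: [0.5159, 0.0995, 0.032]
orientation: [-3.107, -0.46, -0.001]
force: [-2.3, 6.2, 4.6]
opening: 0.0094
gripper_force: 20.0
```

```bash
python3 - <<'E'
from h import *
s=read_state();print(s["t"],s["tool_pos"],s["force"],s["opening"],s["gripper_force"],R.from_rotvec(s["orientation"]).as_matrix()[:,1])
E
```

```text
27.675 [0.51591746 0.09950577 0.03196078] [-2.28492989  6.2449519   4.59442242] 0.009357381027460861 19.99806135892868 [ 2.89700459e-01 -9.57117113e-01 -6.89654570e-04]
```

```bash
python3 - <<'E'
import numpy as np
w=np.r_[.3,.6,np.ones(24),.7,.5,.3,.2];th=np.r_[0,np.cumsum(w)/w.sum()*1.545]
y=-.29*np.cos(th)+.003*np.sin(th);z=.29*np.sin(th)+.003*np.cos(th)
for i in range(len(w)):print(i,round(th[i+1],3),"dy %.4f dz %.4f"%(y[i+1]-y[i],-(z[i+1]-z[i])), "bar-rel dy0 %.4f z %.4f"%(y[i+1]-y[0],z[i+1]-z[0]))
E
```

```text
0 0.017 dy 0.0001 dz -0.0051 bar-rel dy0 0.0001 z 0.0051
1 0.052 dy 0.0005 dz -0.0101 bar-rel dy0 0.0006 z 0.0151
2 0.11 dy 0.0015 dz -0.0168 bar-rel dy0 0.0021 z 0.0319
3 0.168 dy 0.0025 dz -0.0167 bar-rel dy0 0.0046 z 0.0486
4 0.227 dy 0.0035 dz -0.0165 bar-rel dy0 0.0081 z 0.0651
5 0.285 dy 0.0044 dz -0.0163 bar-rel dy0 0.0125 z 0.0813
6 0.343 dy 0.0054 dz -0.0160 bar-rel dy0 0.0179 z 0.0973
7 0.401 dy 0.0063 dz -0.0156 bar-rel dy0 0.0241 z 0.1129
8 0.459 dy 0.0072 dz -0.0152 bar-rel dy0 0.0313 z 0.1281
9 0.517 dy 0.0080 dz -0.0148 bar-rel dy0 0.0394 z 0.1429
10 0.575 dy 0.0089 dz -0.0143 bar-rel dy0 0.0483 z 0.1572
11 0.633 dy 0.0097 dz -0.0138 bar-rel dy0 0.0580 z 0.1710
12 0.691 dy 0.0105 dz -0.0132 bar-rel dy0 0.0685 z 0.1842
13 0.749 dy 0.0112 dz -0.0125 bar-rel dy0 0.0797 z 0.1967
14 0.807 dy 0.0119 dz -0.0119 bar-rel dy0 0.0917 z 0.2086
15 0.865 dy 0.0126 dz -0.0112 bar-rel dy0 0.1043 z 0.2197
16 0.924 dy 0.0132 dz -0.0104 bar-rel dy0 0.1175 z 0.2301
17 0.982 dy 0.0138 dz -0.0096 bar-rel dy0 0.1313 z 0.2398
18 1.04 dy 0.0144 dz -0.0088 bar-rel dy0 0.1457 z 0.2486
19 1.098 dy 0.0148 dz -0.0080 bar-rel dy0 0.1605 z 0.2565
20 1.156 dy 0.0153 dz -0.0071 bar-rel dy0 0.1758 z 0.2636
21 1.214 dy 0.0157 dz -0.0062 bar-rel dy0 0.1915 z 0.2698
22 1.272 dy 0.0160 dz -0.0053 bar-rel dy0 0.2075 z 0.2750
23 1.33 dy 0.0163 dz -0.0043 bar-rel dy0 0.2238 z 0.2794
24 1.388 dy 0.0165 dz -0.0034 bar-rel dy0 0.2403 z 0.2827
25 1.446 dy 0.0167 dz -0.0024 bar-rel dy0 0.2570 z 0.2851
26 1.487 dy 0.0117 dz -0.0011 bar-rel dy0 0.2687 z 0.2862
27 1.516 dy 0.0084 dz -0.0005 bar-rel dy0 0.2771 z 0.2867
28 1.533 dy 0.0051 dz -0.0002 bar-rel dy0 0.2822 z 0.2869
29 1.545 dy 0.0034 dz -0.0001 bar-rel dy0 0.2855 z 0.2870
```

>>> carry_out:
  moves:
    - {"dx": 0, "dy": -0.001, "dz": -0.0051, "yaw": 0, "jaw": 0}
    - {"dx": 0, "dy": 0.0005, "dz": -0.0101, "yaw": 0, "jaw": 0}
    - {"dx": 0, "dy": 0.0015, "dz": -0.0168, "yaw": 0, "jaw": 0}
    - {"dx": 0, "dy": 0.0025, "dz": -0.0167, "yaw": 0, "jaw": 0}
    - {"dx": 0, "dy": 0.0035, "dz": -0.0165, "yaw": 0, "jaw": 0}
    - {"dx": 0, "dy": 0.0044, "dz": -0.0163, "yaw": 0, "jaw": 0}
    - {"dx": 0, "dy": 0.0054, "dz": -0.016, "yaw": 0, "jaw": 0}
    - {"dx": 0, "dy": 0.0063, "dz": -0.0156, "yaw": 0, "jaw": 0}

```text
t: 28.68
tool_pos: [0.5224, 0.0766, 0.1456]
orientation: [-3.107, -0.46, -0.0]
force: [4.2, 0.8, -2.6]
opening: 0.0093
gripper_force: 20.0
```

>>> carry_out:
  moves:
    - {"dx": 0, "dy": 0.0072, "dz": -0.0152, "yaw": 0, "jaw": 0}
    - {"dx": 0, "dy": 0.008, "dz": -0.0148, "yaw": 0, "jaw": 0}
    - {"dx": 0, "dy": 0.0089, "dz": -0.0143, "yaw": 0, "jaw": 0}
    - {"dx": 0, "dy": 0.0097, "dz": -0.0138, "yaw": 0, "jaw": 0}
    - {"dx": 0, "dy": 0.0105, "dz": -0.0132, "yaw": 0, "jaw": 0}
    - {"dx": 0, "dy": 0.0112, "dz": -0.0125, "yaw": 0, "jaw": 0}
    - {"dx": 0, "dy": 0.0119, "dz": -0.0119, "yaw": 0, "jaw": 0}
    - {"dx": 0, "dy": 0.0126, "dz": -0.0112, "yaw": 0, "jaw": 0}

```text
t: 29.68
tool_pos: [0.5456, 0.0015, 0.2538]
orientation: [-3.105, -0.462, -0.002]
force: [-0.6, 10.1, 7.5]
opening: 0.0089
gripper_force: 20.0
```

>>> carry_out:
  moves:
    - {"dx": 0, "dy": 0.0132, "dz": -0.0104, "yaw": 0, "jaw": 0}
    - {"dx": 0, "dy": 0.0138, "dz": -0.0096, "yaw": 0, "jaw": 0}
    - {"dx": 0, "dy": 0.0144, "dz": -0.0088, "yaw": 0, "jaw": 0}
    - {"dx": 0, "dy": 0.0148, "dz": -0.008, "yaw": 0, "jaw": 0}
    - {"dx": 0, "dy": 0.0153, "dz": -0.0071, "yaw": 0, "jaw": 0}

```text
t: 30.3
tool_pos: [0.5668, -0.0681, 0.2976]
orientation: [-3.107, -0.461, -0.004]
force: [5.0, 4.4, 3.9]
opening: 0.0088
gripper_force: 20.0
```

>>> carry_out:
  moves:
    - {"dx": 0, "dy": 0.0157, "dz": -0.0062, "yaw": 0, "jaw": 0}
    - {"dx": 0, "dy": 0.016, "dz": -0.0053, "yaw": 0, "jaw": 0}
    - {"dx": 0, "dy": 0.0163, "dz": -0.0043, "yaw": 0, "jaw": 0}
    - {"dx": 0, "dy": 0.0165, "dz": -0.0034, "yaw": 0, "jaw": 0}
    - {"dx": 0, "dy": 0.014, "dz": -0.002, "yaw": 0, "jaw": 0}
    - {"dx": 0, "dy": 0.01, "dz": -0.0012, "yaw": 0, "jaw": 0}
    - {"dx": 0, "dy": 0.006, "dz": -0.0005, "yaw": 0, "jaw": 0}
    - {"dx": 0, "dy": 0, "dz": 0, "yaw": 0, "jaw": 0}

```text
t: 31.3
tool_pos: [0.5942, -0.1594, 0.3193]
orientation: [3.107, 0.459, 0.003]
force: [5.4, 2.7, 3.2]
opening: 0.0093
gripper_force: 20.0
```

```bash
python3 - <<'E'
from h import *
np.set_printoptions(precision=4,suppress=True)
s=read_state();print(s["t"],s["tool_pos"],s["force"],s["opening"],s["gripper_force"])
x=np.array([.2897,-.9571])
for b in((.5159,.0993),(.5171,.095)):
    d=(s["tool_pos"][:2]-np.array(b))@x;c=(.29-d)/.29;print("x travel",d,"theta",np.arccos(c)+.0103, "from z",s["tool_pos"][2]+.015-.044)
save("top","t11.png");save("scene","s11.png")
E
```

```text
31.3 [ 0.5942 -0.1594  0.3193] [5.399  2.6799 3.215 ] 0.009333946729466112 20.01871883869171
x travel 0.270337398118281 theta 1.5132421945160204 from z 0.290286578501356
x travel 0.26587422811828104 theta 1.4978077480529925 from z 0.290286578501356
```

>>> carry_out:
  moves:
    - {"dx": 0, "dy": 0.004, "dz": 0, "yaw": 0, "jaw": 0}
    - {"dx": 0, "dy": 0.004, "dz": 0, "yaw": 0, "jaw": 0}
    - {"dx": 0, "dy": 0.002, "dz": 0, "yaw": 0, "jaw": 0}
    - {"dx": 0, "dy": 0.001, "dz": 0, "yaw": 0, "jaw": 0}
    - {"dx": 0, "dy": 0, "dz": 0, "yaw": 0, "jaw": 0}
    - {"dx": 0, "dy": 0, "dz": 0, "yaw": 0, "jaw": 0}
    - {"dx": 0, "dy": 0, "dz": 0, "yaw": 0, "jaw": 0}
    - {"dx": 0, "dy": 0, "dz": 0, "yaw": 0, "jaw": 0}

```text
t: 32.4
tool_pos: [0.5974, -0.1695, 0.3197]
orientation: [3.107, 0.46, 0.003]
force: [4.3, 2.9, 4.9]
opening: 0.0096
gripper_force: 20.0
```

```bash
python3 - <<'E'
from h import *
np.set_printoptions(precision=4,suppress=True)
s=read_state();print(s["t"],s["tool_pos"],s["force"],s["opening"],s["gripper_force"],s["dq"])
x=np.array([.2897,-.9571])
for b in((.5159,.0993),(.5171,.095)):
    d=(s["tool_pos"][:2]-np.array(b))@x;print("theta",np.arccos((.29-d)/.29)+.0103)
# screen check: green mesh in top before/after; spray white/grey in place in scene
im=save("scene","s12.png");a=cv2.imread("pics/s10.png")[:,:,::-1]
print("spray patch diff",np.abs(im[185:245,385:415].astype(int)-a[185:245,385:415]).mean())
t=save("top","t12.png");g=cv2.inRange(cv2.cvtColor(t,cv2.COLOR_RGB2HSV),(60,60,60),(95,255,200))[110:275,245:405];print("mesh px in top",(g>0).sum())
E
```

```text
32.4 [ 0.5974 -0.1695  0.3197] [4.2665 2.9098 4.87  ] 0.009605080842792293 20.01717209815979 [ 0.0019  0.0007 -0.0006  0.0016 -0.      0.    ]
theta 1.5497720728819937
theta 1.5343699523435599
spray patch diff 4.060370370370371
mesh px in top 202
```

```bash
python3 -c "
from plant import *
print(close_job())"
```

```text
the job is handed in; nothing more can be done
None
```

The job is handed in after 32.4 s with no verdict returned: I sprayed the flower from about 16 cm for 3 s, stood the bottle upright clear of the press, and finished holding the screen still by its handle at about 1.54 rad (both estimated from camera and arm pose).

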